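Pin the sprung jar clamp open

TASK

Get the jar clamp ready for loading: take the locking pin from its flat rest, lay it tip down in the slanted cradle, its tip at the end stop, and let go of it there so that you can take it up again at a new angle. Then use the pin to swing the clamp's sprung arm open, and push the pin upright all the way down into the hole in the block so that it holds the arm open. Leave the glass jars undisturbed.

Things in the scene. Friction and masses are not known exactly. Their poses are not given: they have to be found in the camera images.
- pin: Locking pin, 150 mm, 130 to 200 g. Origin: centre of the tip end; +x runs along its axis to the handle. Round steel shank, 14 mm dia., x 0 to 95 mm (first 6 mm taper to 6 mm dia. at the tip); square wooden handle 22 x 22 mm, x 95 to 150 mm, faces square to y and z. Mass centre 67 mm from the tip. Starts level in the rest, axis 50 mm above the table, handle overhanging free and two faces upright.
- rest: Flat plywood rest, fixed. Origin: centre of its underside, z up. Foot 110 (x) x 60 (y) x 20 mm high, with two V notches open at the top at x -44 to -32 and 18 to 30 mm that carry the pin's shank level along +x (tip at x -60, axis at z 50 mm). Notch cheeks reach z 56 mm and 21 mm either side.
- cradle: Slanted plywood cradle, fixed. Origin: centre of its underside, z up. Foot 150 (x) x 90 (y) x 16 mm high, carrying a V trough (trough) that climbs at 45 degrees towards the cradle's +x; its highest edge is about 112 mm above the table.
- trough: The cradle's V trough, open on top. Origin: where a seated pin's tip lies, 45 mm above the table, at cradle x -45. +x: up the trough along the seated pin's axis, 45 degrees above level; +z: normal to it, out of the open side. Cheeks x 0 to 85 mm, 90 degrees apart, 50 mm wide over all; the handle stands free beyond. End stop at x 0, 17 mm above the axis. The pin may not slide down by itself.
- clamp: Jar clamp, fixed: wooden block 220 x 220 x 40 mm. Origin at the centre of its underside, z up. A fixed rubber-faced V jaw stands on its -x edge (x = -107 to about -67, y = -55 to 55 mm, top at z = 70 mm), and a sprung arm turns about an upright pivot.
- pivot (a point): Point on the upright pivot axis at the block's top face (clamp x = -10, y = -85, z = 40 mm). The pivot post rises to 75 mm above the face.
- swingarm_end (a point): Middle of the arm near its free end, 150 mm from the pivot axis, 32 mm above the block's top face. The arm is a straight level aluminium bar 20 mm wide, underside 22 mm and top 42 mm above the block, reaching 155 mm from the pivot axis along the line from pivot to swingarm_end; it swings with the joint.
- swingarm (a joint): Angle of the sprung arm: 0 closed (arm along the clamp's +y, inner face at clamp x -20 mm, about 47 mm from the jaw); grows as it opens, clockwise from above, away from the jaw towards the clamp's +x; stop at 1.0 rad. The spring closes it with 0.12 Nm at 0 and 0.26 Nm at 0.7 rad, and it snaps shut if let go. Resting on the pin in the hole it reads about 0.70.
- hole (a point): Centre of the mouth of the pin hole in the block's top face (clamp z = 40 mm), 110 mm from the pivot axis. Upright round hole 16.5 mm in diameter with a 3 mm chamfer, 36 mm deep. It lies in the arm's sweep: the arm must be swung past it and bear on the pin from the clamp's +x side.
- jar_a: Open glass jar, 62 mm in diameter, 80 mm high, origin at the centre of its underside. Bystander.
- jar_b: Open glass jar like jar_a. Bystander.
- jar_c: Lidded glass jar, 64 mm in diameter, 85 mm high, origin at the centre of its underside. Bystander.
Things that resemble listed ones, but are neither listed nor needed, are in the scene too. Of the things that look like the pin, the middle-sized one is meant.

How it is judged:
By the outcome, as a careful person would: the job done as asked, in the order asked, and still so for the second after the job is handed in, with the robot touching nothing.
It also fails if it takes over 64 s, if anything falls off the work surface, if the arm or the gripper's body presses on something with over 40 N, if the wrist force passes 120 N, or if a joint passes its speed limit or range.

ROBOT

A 6-joint arm with a two-finger parallel gripper is mounted at the origin on the work surface. World frame = base frame: x ahead of the robot, y to its left, z up, the work surface at z = 0. Lengths are in mm, angles in degrees, forces in N, time in s.
With the tool pointing down it reaches from about 300 to 850 mm from the base axis. Payload 4.2 kg.
Tool frame: the origin (TCP) lies midway between the tips of the shut fingers; the grasp point (between the pads) lies 19 mm behind it; z points along the fingers, x is the direction in which the jaws open and shut, and the axes are right-handed (so a half turn about z gives the same grasp; the last joint's range is limited). The gripper opens to 91 mm and grips with 3 to 60 N. Pads are 32 mm wide; open, the fingers measure 118 mm over their backs; the gripper's body (76 mm by 178 mm) begins 60 mm behind the grasp point.
Start: joints at [-66.406, 18.312, 89.639, -0, 72.044, -1.146], TCP at [240.646, -522.238, 213.976] pointing down, gripper open.
Joint ranges: [-177.97, 177.97], [-48.28, 115.42], [12.27, 149.76], [-77.06, 257.06], [2.81, 150.46], [-146.56, 146.56]. Speed limits (degrees/s): [147.25, 147.25, 180, 180, 180, 180].

INTERFACE

Orientations are given as [roll, pitch, yaw] about the fixed x, y, z axes, in that order (R = Rz(yaw) Ry(pitch) Rx(roll)).
In Python, from workcell import monitor, vision, job, models gives the robot as it stands.
- The arm moves only by the shell command python3 -m creep 'ROWS' [FORCE]. ROWS is text: rows parted by semicolons, each of 7 numbers parted by spaces: the shift along the world's x, y, z in cm, then the turn, a rotation vector about the world's x, y, z in rad, then the gripper's target within -1 to 1 (shut at 1, half-way at 0, fully open at -1). In form: tx ty tz ax ay az hand; .... A call has 1 to 12 rows; each row shifts and turns the pose as measured when the row begins; what a row does not reach is not made up. A row lasts 1/12 s, in which the tool goes at most 41.7 mm and 7.16 degrees, less where a joint would pass 70% of its speed; a pose out of reach is approached as far as the arm can. A call is refused whole if a number of a shift passes 4.17 or a number of a turn 0.125, either way. A call with a gripper value outside its range is refused whole. The fingers move at their own pace and stop on an object; FORCE is the grip in N (left out, the last holds). Time passes only in rows, so rows that do not move let the fingers close. It gives the time, the measured TCP pose, the force and the opening at its end, in the units of the state.
- monitor.state(): the state, without advancing time (a new reading comes with each control period).
- vision.grab_frame(name): name is "side" or "top" or "wrist"; returns a dict with "img" (420x560x3 uint8, red, green, blue), "mtx" (3x3 intrinsics, pixels), "dist_coeffs" ([k1, k2, p1, p2, k3] as OpenCV has them; the pictures are not rectified), "view" (4x4, takes a point from world to camera coordinates). Camera axes: x right, y down, z forward; pixel columns grow to the right and rows downward; lengths in mm; the calibration is good to about 2 mm. A picture is of the moment at which its call begins. There is no depth.
- job.job_done(): hands the job in, once; it reports no verdict.
Trained networks look in the newest picture that a camera, given by its name, has taken for a name from the list of things; names that differ only in an ending like _2 or _b are one class to them, and where a whole thing is asked for, a point or a joint stands for the part that bears it (a point fixed in the world has none). Each returns a list of dicts, best first, with "confidence" (0 to 1); they miss things now and then, are a little off and sometimes report something else, mostly with a low value. They report only what shows in the picture. A call takes as long as a camera call. They do not tell look-alikes from the thing itself.
- models.search_frame(camera, query): "rect" ([left, top, right, bottom] in pixels, round what is visible of it).
- models.mark_of(camera, query): "at" ([column, row] in pixels: a listed point, or the origin of a listed thing).
The state is a dict: "time_s": time; "qpos": joint angles; "qvel": joint speeds; "effort": joint torques, N m; "ee_pos": TCP position; "ee_rot": TCP orientation; "force": force on the tool from outside, world axes, zero at the start; "torque": the same for the moment, N m; "gripper_width": finger opening in mm.
Only numpy, scipy, OpenCV 4.12 (cv2) and the standard library are available. Lean on these libraries where they do the work, as an engineer would, in place of code of your own. Each camera call takes 0.05 s, during which the arm holds its last target.

## Working session

There is one attempt and no reset: what is moved stays moved. The work goes in short steps, Python scripts to look and compute and a shell command to move; the robot and the scene stay as the last step left them, time stands still between calls to the robot, and variables do not carry over. Pictures are saved under pics/ and viewed, and the job is handed in when it is done.

```bash
ls; mkdir -p pics; python3 - <<'E'
from workcell import monitor, vision, job, models
import cv2
print(monitor.state())
for n in ["side","top","wrist"]:
    f=vision.grab_frame(n); cv2.imwrite(f"pics/{n}0.png",f["img"][:,:,::-1]); print(n,f["mtx"].tolist(),f["dist_coeffs"],f["view"])
    for q in ["pin","rest","cradle","trough","clamp","pivot","swingarm_end","hole","jar_a","jar_c"]:
        try:
            print(q,[([round(v) for v in d["rect"]],round(d["confidence"],2)) for d in models.search_frame(n,q)][:4],[([round(float(v),1) for v in d["at"]],round(d["confidence"],2)) for d in models.mark_of(n,q)][:4])
        except Exception as e: print(q,e)
E
```

```text
pics
{'time_s': 0.0, 'qpos': array([-6.64057766e+01,  1.83519894e+01,  8.97059199e+01, -1.04818350e-03,
        7.20427707e+01, -1.14666719e+00]), 'qvel': array([-0.02450476,  0.00503565, -0.09632546,  0.08302077,  0.05768653,
        0.02454939]), 'effort': array([ 5.13474024e-04, -4.12460554e+01, -2.31969631e+01,  7.26648071e-02,
        4.54825989e-02, -1.31159595e-04]), 'ee_pos': array([ 240.43643329, -521.7715567 ,  213.12007443]), 'ee_rot': array([-1.79998982e+02,  1.00679755e-01, -6.52587844e+01]), 'force': array([ 1.31015917, -0.59195601, -0.17013497]), 'torque': array([-0.01234974, -0.01301396,  0.00895691]), 'gripper_width': 90.85322319761093}
side [[499.29979451749637, 0.0, 279.0438087674714], [0.0, 499.29979451749637, 205.4279371071162], [0.0, 0.0, 1.0]] [-0.06762479  0.          0.          0.          0.        ] [[-9.05627115e-01 -4.24063486e-01  3.11261690e-03  5.34892372e+02]
 [-2.94886008e-01  6.24447843e-01 -7.23261456e-01  1.48402844e+02]
 [ 3.04765108e-01 -6.55923053e-01 -6.90567287e-01  1.11800148e+03]
 [ 0.00000000e+00  0.00000000e+00  0.00000000e+00  1.0000000
[... 2450 characters left out ...]
, 133, 425, 162], 0.97), ([193, 121, 219, 149], 0.81), ([301, 106, 322, 134], 0.59)] [([311.4, 123.6], 0.69), ([206.9, 138.8], 0.57)]
wrist [[368.04031379379984, 0.0, 282.0047871814186], [0.0, 368.04031379379984, 206.9311370912534], [0.0, 0.0, 1.0]] [-0.0832406  0.         0.         0.         0.       ] [[ 4.17778112e-01 -9.08549089e-01 -3.90081304e-05 -5.74691377e+02]
 [-8.67599114e-01 -3.98960830e-01  2.96819869e-01 -3.34116952e+01]
 [-2.69690984e-01 -1.23971001e-01 -9.54933487e-01  3.92824458e+02]
 [ 0.00000000e+00  0.00000000e+00  0.00000000e+00  1.00000000e+00]]
pin [] []
rest [] []
cradle [] []
trough [] []
clamp [] []
pivot [] []
swingarm_end [] []
hole [] []
jar_a [] []
jar_c [] []
```

View pics/side0.png

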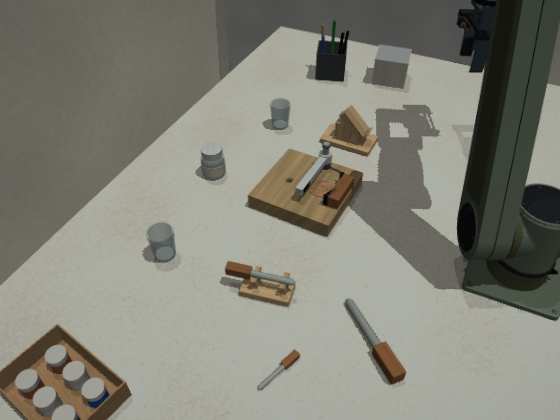

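View pics/top0.png

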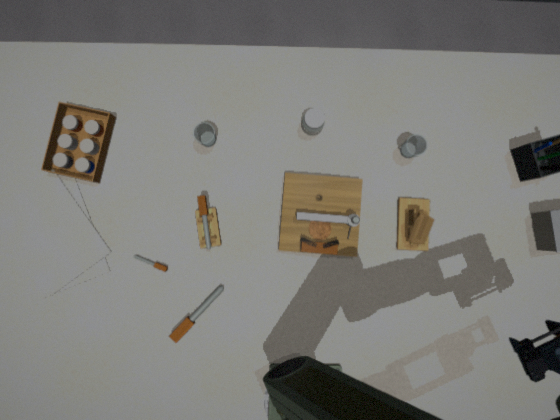

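View pics/wrist0.png

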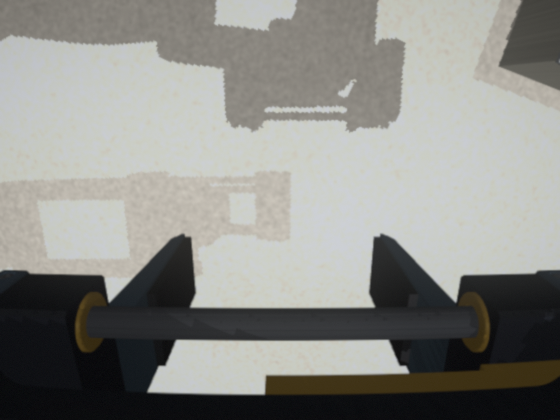

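```bash
cat > h.py <<'E'
import numpy as np, cv2
from workcell import monitor, vision, job, models
from scipy.spatial.transform import Rotation as R
def proj(f,P):
    P=np.atleast_2d(np.array(P,float)); V=np.array(f["view"])
    r,_=cv2.Rodrigues(V[:3,:3]); p,_=cv2.projectPoints(P,r,V[:3,3],np.array(f["mtx"]),np.array(f["dist_coeffs"])); return p[:,0]
def ray(f,uv):
    n=cv2.undistortPoints(np.array([[uv]],float),np.array(f["mtx"]),np.array(f["dist_coeffs"]))[0,0]
    V=np.array(f["view"]); d=V[:3,:3].T@np.array([n[0],n[1],1]); o=-V[:3,:3].T@V[:3,3]; return o,d
def onz(f,uv,z):
    o,d=ray(f,uv); return o+d*(z-o[2])/d[2]
def crop(f,box,s,name):
    l,t,r,b=box; im=f["img"][t:b,l:r,::-1]; im=cv2.resize(im,None,fx=s,fy=s,interpolation=cv2.INTER_CUBIC)
    cv2.imwrite(f"pics/{name}.png",im)
def tri(fs,uvs):
    A=np.zeros((3,3));b=np.zeros(3)
    for f,uv in zip(fs,uvs):
        o,d=ray(f,uv);d=d/np.linalg.norm(d);M=np.eye(3)-np.outer(d,d);A+=M;b+=M@o
    return np.linalg.solve(A,b)
E
python3 - <<'E'
from h import *
import pickle
t=vision.grab_frame("top"); s=vision.grab_frame("side")
pickle.dump((t,s),open("f0.pkl","wb"))
crop(t,(185,185,235,255),8,"t_rest"); crop(t,(270,165,370,262),6,"t_clamp"); crop(t,(390,190,440,255),8,"t_cr")
crop(s,(220,255,305,315),8,"s_rest"); crop(s,(240,135,370,240),6,"s_clamp"); crop(s,(310,95,390,165),8,"s_cr")
E
```

```text
(no output)
```

View pics/t_rest.png

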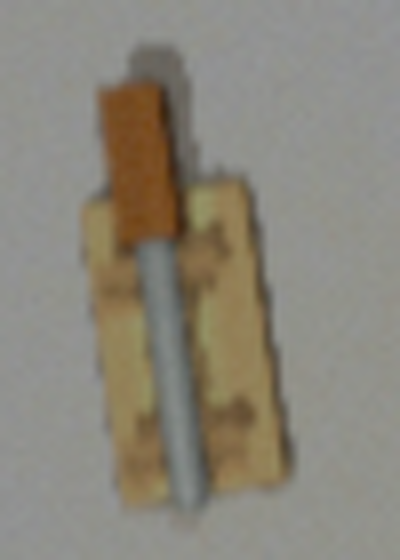

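View pics/s_rest.png

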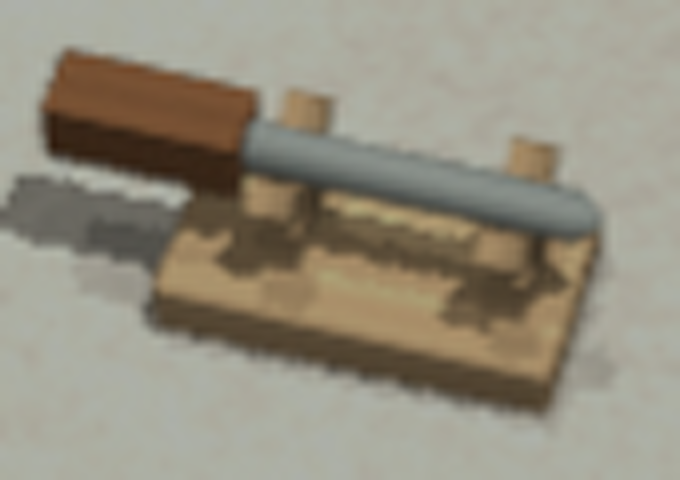

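View pics/t_clamp.png

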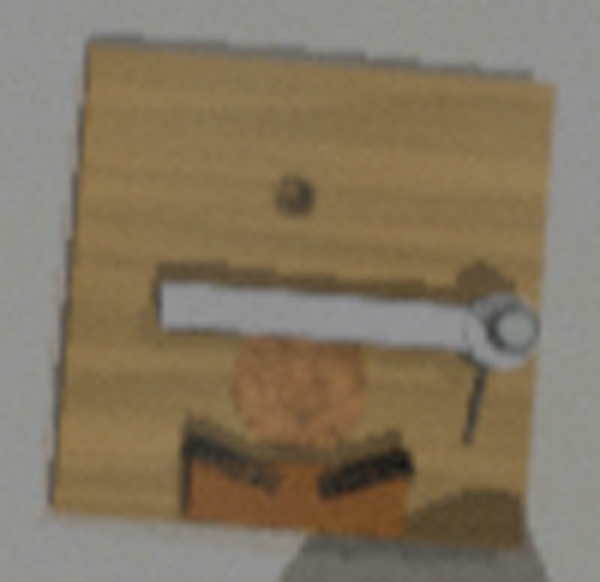

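View pics/s_clamp.png

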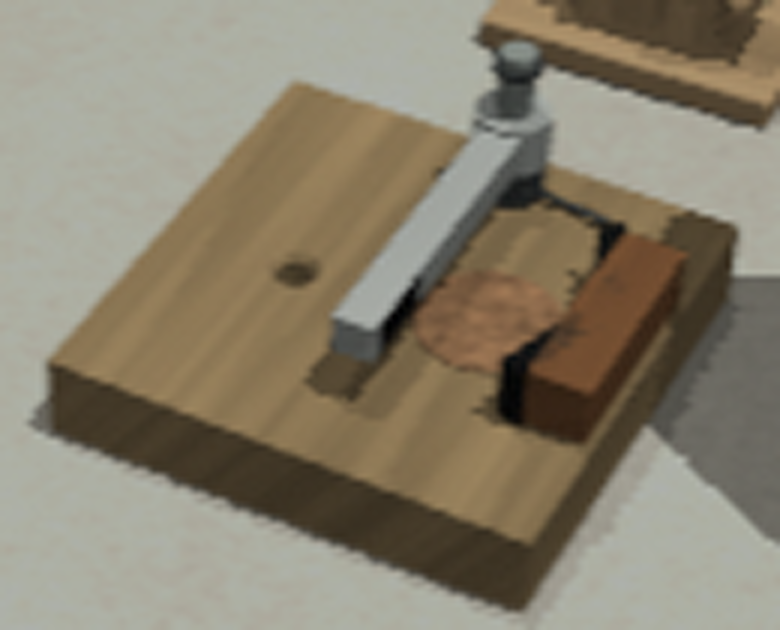

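View pics/t_cr.png

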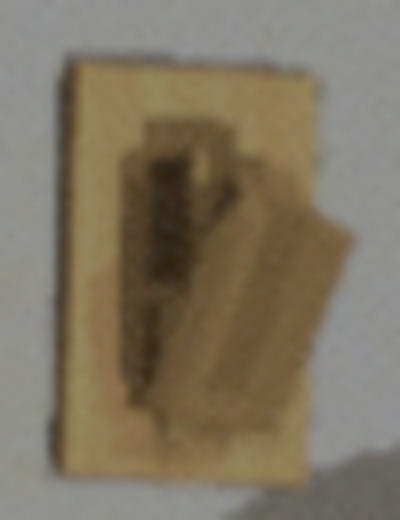

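View pics/s_cr.png

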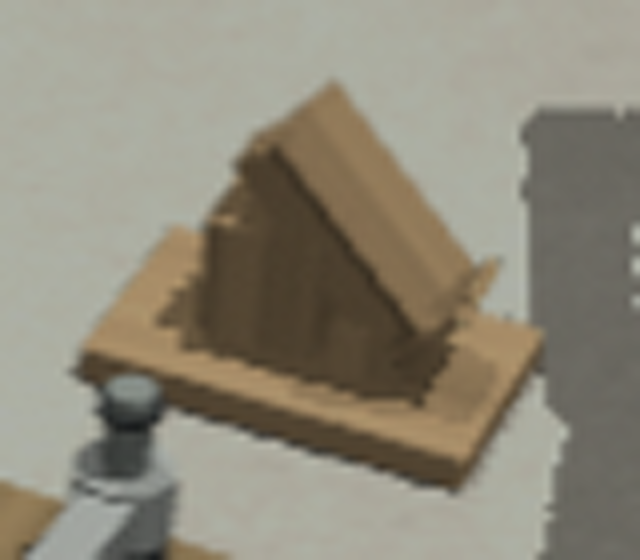

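```bash
cat > fit.py <<'E'
from h import *
import pickle
from scipy.optimize import least_squares
t,s=pickle.load(open("f0.pkl","rb"))
def px(c,l,tp,sc): return ((c[0]+.5)/sc-.5+l,(c[1]+.5)/sc-.5+tp)
def fit(obs,x0):
    def T(p,P): c,s_=np.cos(p[2]),np.sin(p[2]); return [p[0]+c*P[0]-s_*P[1],p[1]+s_*P[0]+c*P[1],P[2]]
    def res(p): return np.concatenate([proj(f,T(p,P))[0]-uv for f,P,uv in obs])
    r=least_squares(res,x0,loss="soft_l1"); return r.x,r.fun.reshape(-1,2),T
C=lambda c:px(c,270,165,6); D=lambda c:px(c,240,135,6)
h=110
ob=[(t,(h,h,40),C((90,42))),(t,(h,-h,40),C((553,86))),(t,(-h,-h,40),C((525,548))),(t,(-h,h,40),C((55,512))),
(s,(h,-h,40),D((295,82))),(s,(-h,-h,40),D((737,232))),(s,(-h,h,40),D((528,543))),(s,(h,h,40),D((50,367))),(s,(-h,h,0),D((520,610)))]
p,r,T=fit(ob,[450,-30,0]); print("clamp",p[:2],np.degrees(p[2]));print(np.round(r,1).tolist())
print("pivot",T(p,(-10,-85,40)),"hole t",onz(t,C((294,196)),40),"s",onz(s,D((296,271)),40), "hole net",onz(t,(318.4,193.7),40),onz(s,(290.4,181),40))
C=lambda c:px(c,390,190,8); D=lambda c:px(c,310,95,8)
ob=[(t,(75,45,16),C((75,62))),(t,(75,-45,16),C((320,75))),(t,(-75,-45,16),C((308,485))),(t,(-75,45,16),C((58,475))),
(s,(75,45,16),D((80,360))),(s,(-75,45,16),D((458,465))),(s,(-75,-45,16),D((545,338))),(s,(75,-45,16),D((180,228))),(s,(-75,45,0),D((455,490)))]
p,r,T=fit(ob,[450,-290,0]); print("cradle",p[:2],np.degrees(p[2]));print(np.round(r,1).tolist())
print("trough",T(p,(-45,0,45)))
C=lambda c:px(c,185,185,8); D=lambda c:px(c,220,255,8)
# pin frame: origin tip
ob=[(t,(150,11,61),C((98,90))),(t,(150,-11,61),C((160,82))),(t,(95,-11,61),C((182,235))),(t,(95,11,61),C((120,243))),(t,(0,0,50),C((188,508))),
(s,(150,-11,61),D((70,50))),(s,(95,-11,61),D((258,93))),(s,(150,11,61),D((45,108))),(s,(95,11,61),D((240,150))),(s,(150,11,39),D((52,153))),(s,(0,0,50),D((598,220)))]
p,r,T=fit(ob,[450,290,0]); print("pin",p[:2],np.degrees(p[2]));print(np.round(r,1).tolist())
ob=[(t,(55,30,20),C((85,200))),(t,(55,-30,20),C((243,182))),(t,(-55,-30,20),C((290,475))),(t,(-55,30,20),C((125,503))),
(s,(55,30,20),D((160,295))),(s,(-55,30,20),D((552,380))),(s,(-55,30,0),D((545,408)))]
p,r,T=fit(ob,[450,290,0]); print("rest",p[:2],np.degrees(p[2]),"tip",T(p,(-60,0,50)));print(np.round(r,1).tolist())
for u in [(413.4,145.7),(206.9,138.8),(311.4,123.6)]: print("jar",onz(t,u,0))
E
python3 fit.py
```

```text
clamp [528.79991715 -33.02775821] -3.5559694776157755
[[-0.2, 0.3], [0.2, -0.7], [-0.5, 0.3], [-0.6, 0.1], [-0.2, -0.7], [0.4, -1.0], [0.2, 0.1], [-0.7, -1.3], [0.4, 0.6]]
pivot [np.float64(513.5471693930556), np.float64(-117.24387119172397), 40] hole t [575.57310624 -27.39458436  40.        ] s [574.72830366 -25.5460626   40.        ] hole net [585.58439411 -26.75323455  40.        ] [569.27759246 -22.70084664  40.        ]
cradle [ 506.5450782  -302.95369499] -2.4034422656552796
[[-0.3, -0.5], [-0.0, -0.3], [-0.6, 0.6], [-0.5, -0.0], [-0.3, -2.0], [0.9, -0.4], [0.5, -1.1], [-0.7, -1.0], [0.6, 0.9]]
trough [np.float64(461.58466413575655), np.float64(-301.06658939508014), 45]
pin [425.33662432 276.42752784] 9.313708061809
[[-0.3, -0.0], [-0.1, -0.2], [-0.2, 0.4], [-0.4, 0.6], [0.4, 1.0], [-0.3, -1.0], [0.8, -0.9], [-0.8, -0.5], [-0.3, -0.1], [-0.9, 0.4], [0.5, 0.4]]
rest [485.81736573 285.14713067] 10.313204574007655 tip [np.float64(426.7867374660537), np.float64(274.40539308935513), 50]
[[-1.0, 0.3], [0.1, -0.8], [0.2, 0.7], [-0.1, 0.7], [-1.5, -1.5], [-0.1, -1.0], [0.6, 1.1]]
jar [ 736.47304042 -309.53885887    0.        ]
jar [744.17268243 297.42919424   0.        ]
jar [795.58372058  -7.85687661   0.        ]
```

```bash
cat >> h.py <<'E'
def state():
    s=monitor.state(); return s
def pose(s): return np.array(s["ee_pos"]),R.from_euler("xyz",s["ee_rot"],degrees=True)
def show():
    s=state(); print("t",round(s["time_s"],2),"pos",np.round(s["ee_pos"],1),"rot",np.round(s["ee_rot"],1),"F",np.round(s["force"],1),"w",round(s["gripper_width"],1),"q",np.round(s["qpos"],0)); return s
def togo(pos,rot):
    s=show(); p,r=pose(s); d=(np.array(pos)-p)/10; rv=(rot*r.inv()).as_rotvec()
    print("shift cm",np.round(d,2),"turn",np.round(rv,3),"rows>=",max(np.linalg.norm(d)/4.17,np.linalg.norm(rv)/.125))
def toolrot(yaw,tilt,axisyaw=None):
    # tool down, x_tool at yaw-90, tilted back(+)/forward(-) in vertical plane of heading yaw
    return R.from_euler("z",yaw,degrees=True)*R.from_euler("y",tilt,degrees=True)*R.from_euler("xyz",[180,0,-90],degrees=True)
E
python3 -m creep '1.4 3.9 0 0 0 -0.022 -1;1.4 3.9 0 0 0 -0.022 -1;1.4 3.9 0 0 0 -0.022 -1;1.4 3.9 0 0 0 -0.022 -1;1.4 3.9 0 0 0 -0.022 -1;1.4 3.9 0 0 0 -0.022 -1;1.4 3.9 0 0 0 -0.022 -1;1.4 3.9 0 0 0 -0.022 -1;1.4 3.9 0 0 0 -0.022 -1;1.4 3.9 0 0 0 -0.022 -1;1.4 3.9 0 0 0 -0.022 -1;1.4 3.9 0 0 0 -0.022 -1' 
python3 - <<'E'
from h import *
togo([551-80,297-13,213],toolrot(9.5,20))
E
```

```text
time_s: 4.25
ee_pos: [405.2, -54.0, 214.4]
ee_rot: [-179.7, -0.4, -82.1]
force: [0.8, 0.3, 0.2]
gripper_width: 91.3
t 4.25 pos [405.2 -54.  214.4] rot [-179.7   -0.4  -82.1] F [0.8 0.3 0.2] w 91.3 q [ -9.   3. 109.  -0.  67.  73.]
shift cm [ 6.58 33.8  -0.14] turn [-0.046  0.351  0.026] rows>= 8.257184747391555
```

```bash
python3 -m creep '1.2 3.8 0 -0.005 0.04 0.003 -1;1.2 3.8 0 -0.005 0.04 0.003 -1;1.2 3.8 0 -0.005 0.04 0.003 -1;1.2 3.8 0 -0.005 0.04 0.003 -1;1.2 3.8 0 -0.005 0.04 0.003 -1;1.2 3.8 0 -0.005 0.04 0.003 -1;1.2 3.8 0 -0.005 0.04 0.003 -1;1.2 3.8 -1 -0.005 0.04 0.003 -1;1.2 3.0 -1 -0.005 0.04 0.003 -1;0 0 0 0 0 0 -1'
python3 - <<'E'
from h import *
import pickle
f=vision.grab_frame("wrist"); pickle.dump(f,open("w1.pkl","wb")); cv2.imwrite("pics/w1.png",f["img"][:,:,::-1])
show()
P=[[425.8+x*.986,275.8+x*.165,50] for x in (0,95,150)]
print(proj(f,P))
E
```

```text
time_s: 5.08
ee_pos: [514.9, 303.2, 193.7]
ee_rot: [159.1, 0.1, -79.8]
force: [0.6, 0.0, -1.5]
gripper_width: 91.2
t 5.13 pos [513.9 301.  195.3] rot [159.1   0.  -79.8] F [ 0.  -1.3 -1.3] w 90.8 q [ 26.  32.  73.   6.  95. 105.]
[[294.22796234 220.84141166]
 [297.93078979 132.14646124]
 [300.67636946  64.28413994]]
```

View pics/w1.png

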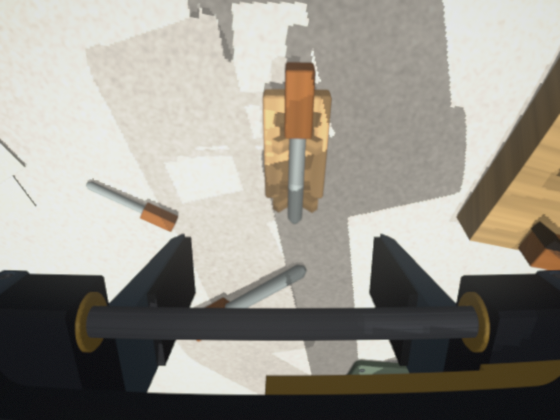

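```bash
python3 - <<'E'
from h import *
togo([578.3,301.3,126],toolrot(9.5,20))
E
python3 -m creep '3.2 0 -3.4 0 0 0 -1;3.2 0 -3.5 0 0 0 -1;0 0 0 0 0 0 -1'
python3 - <<'E'
from h import *
togo([544.6,295.7,32.1],toolrot(9.5,20))
E
```

```text
t 5.13 pos [513.9 301.  195.3] rot [159.1   0.  -79.8] F [ 0.  -1.3 -1.3] w 90.8 q [ 26.  32.  73.   6.  95. 105.]
shift cm [ 6.44  0.03 -6.93] turn [ 0.002 -0.015 -0.012] rows>= 2.269379693657919
time_s: 5.38
ee_pos: [572.8, 300.2, 132.8]
ee_rot: [159.3, 0.0, -79.6]
force: [-1.1, -1.4, -1.5]
gripper_width: 90.9
t 5.38 pos [572.8 300.2 132.8] rot [159.3   0.  -79.6] F [-1.1 -1.4 -1.5] w 90.9 q [ 24.  39.  69.   5.  92. 103.]
shift cm [ -2.82  -0.45 -10.07] turn [ 0.002 -0.012 -0.015] rows>= 2.5100629984352762
```

```bash

python3 -m creep '-0.75 -0.12 -2.6 0 -0.003 -0.004 -1;-0.75 -0.12 -2.6 0 -0.003 -0.004 -1;-0.75 -0.12 -2.6 0 -0.003 -0.004 -1;-0.75 -0.12 -2.6 0 -0.003 -0.003 -1;0 0 0 0 0 0 -1;0 0 0 0 0 0 -1'
python3 - <<'E'
from h import *
togo([544.6,295.7,32.1],toolrot(9.5,20))
E
```

```text
time_s: 5.88
ee_pos: [541.9, 288.5, 30.7]
ee_rot: [160.3, -0.2, -80.9]
force: [0.4, 0.7, 1.1]
gripper_width: 91.1
t 5.88 pos [541.9 288.5  30.7] rot [160.3  -0.2 -80.9] F [0.4 0.7 1.1] w 91.1 q [ 24.  40.  82.   5.  77. 103.]
shift cm [0.27 0.72 0.14] turn [0.002 0.005 0.007] rows>= 0.18614545322037235
```

```bash

python3 -m creep '0.25 0.7 0.1 0 0.005 0.007 -1;0 0 0 0 0 0 -1;0 0 0 0 0 0 -1' 20
python3 - <<'E'
from h import *
togo([544.6,295.7,32.1],toolrot(9.5,20))
f=vision.grab_frame("wrist"); cv2.imwrite("pics/w2.png",f["img"][:,:,::-1])
E
```

```text
time_s: 6.13
ee_pos: [547.4, 296.2, 37.7]
ee_rot: [160.4, 0.0, -80.5]
force: [-0.4, 0.2, 0.3]
gripper_width: 90.8
t 6.13 pos [547.4 296.2  37.7] rot [160.4   0.  -80.5] F [-0.4  0.2  0.3] w 90.8 q [ 25.  41.  80.   5.  78. 103.]
shift cm [-0.28 -0.05 -0.56] turn [-0.001  0.007  0.   ] rows>= 0.1513623026087251
```

View pics/w2.png

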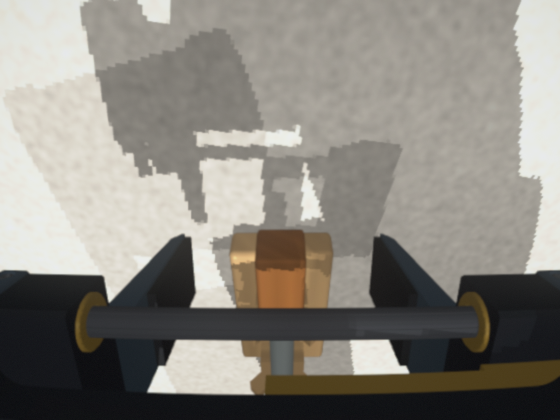

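```bash

python3 -m creep '-0.2 0 -0.5 0 0.005 0 -1;0 0 0 0 0 0 1;0 0 0 0 0 0 1;0 0 0 0 0 0 1;0 0 0 0 0 0 1;0 0 0 0 0 0 1;0 0 0 0 0 0 1;0 0 0 0 0 0 1' 40
python3 - <<'E'
from h import *
togo([544.6,295.7,32.1],toolrot(9.5,20))
E
```

```text
time_s: 6.85
ee_pos: [547.5, 297.5, 34.9]
ee_rot: [160.4, 0.2, -80.5]
force: [0.2, -0.1, -0.4]
gripper_width: 47.5
t 6.85 pos [547.5 297.5  34.9] rot [160.4   0.2 -80.5] F [ 0.2 -0.1 -0.4] w 47.5 q [ 25.  41.  80.   5.  78. 103.]
shift cm [-0.29 -0.18 -0.28] turn [-0.004  0.007 -0.   ] rows>= 0.10540191545733227
```

```bash

python3 -m creep '0 0 0 0 0 0 1;0 0 0 0 0 0 1;0 0 0 0 0 0 1;0 0 0 0 0 0 1;0 0 0 0 0 0 1;0 0 0 0 0 0 1' 40
python3 - <<'E'
from h import *
show()
E
```

```text
time_s: 7.35
ee_pos: [547.4, 296.7, 34.7]
ee_rot: [160.4, 0.1, -80.5]
force: [-0.8, 0.4, 0.1]
gripper_width: 21.3
t 7.35 pos [547.4 296.7  34.7] rot [ 1.604e+02  1.000e-01 -8.050e+01] F [-0.8  0.4  0.1] w 21.3 q [ 25.  41.  80.   5.  78. 103.]
```

```bash
cat >> h.py <<'E'
def pinrot(yaw,el): return R.from_euler("z",yaw,degrees=True)*R.from_euler("y",-el,degrees=True)
def save_grasp(tip,prot):
    import pickle
    p,r=pose(state()); pickle.dump((r.inv().apply(np.array(tip)-p),(r.inv()*prot).as_quat()),open("grasp.pkl","wb"))
def tool_for(tip,prot):
    import pickle
    tp,q=pickle.load(open("grasp.pkl","rb")); r=prot*R.from_quat(q).inv(); return np.array(tip)-r.apply(tp),r
def pin_now():
    import pickle
    tp,q=pickle.load(open("grasp.pkl","rb")); p,r=pose(state()); return p+r.apply(tp),(r*R.from_quat(q))
TO=np.array([461.6,-301.1,45.]);TY=-2.4
TR=pinrot(TY,45)
E
python3 - <<'E'
from h import *
save_grasp([425.8,275.8,50],pinrot(9.5,0))
p,r=tool_for(TO+TR.apply([10,0,60]),TR); print(p,r.as_euler("xyz",degrees=True))
togo(p,r)
p,r=tool_for(TO,TR); print("final tool",p)
E
python3 -m creep '0 0 2 0 0 0 1;0 0 3 0 0 0 1;0 0 3 0 0 0 1;0 0 3.5 0 0 0 1;0 0 3.5 0 0 0 1;0 0 0 0 0 0 1'
python3 - <<'E'
from h import *
p,r=tool_for(TO+TR.apply([10,0,60]),TR)
togo(p,r)
E
```

```text
[ 524.27981403 -303.14024968  170.922671  ] [-1.54596028e+02  3.04957444e-02 -9.23057102e+01]
t 7.35 pos [547.4 296.7  34.7] rot [ 1.604e+02  1.000e-01 -8.050e+01] F [-0.8  0.4  0.1] w 21.3 q [ 25.  41.  80.   5.  78. 103.]
shift cm [ -2.31 -59.99  13.62] turn [ 0.049 -0.785 -0.197] rows>= 14.762343589875787
final tool [ 559.60414045 -304.62077762  121.42519632]
time_s: 7.85
ee_pos: [544.3, 295.9, 185.9]
ee_rot: [159.9, 0.0, -80.5]
force: [0.8, 0.5, -0.4]
gripper_width: 21.6
t 7.85 pos [544.3 295.9 185.9] rot [159.9   0.  -80.5] F [ 0.8  0.5 -0.4] w 21.6 q [ 25.  34.  70.   5.  95. 105.]
shift cm [ -2.   -59.91  -1.5 ] turn [ 0.05  -0.793 -0.195] rows>= 14.37860291148826
```

```bash

python3 -m creep '0 -2.5 0.5 0 0 0 1;-0.1 -4 0.5 0 0 -0.02 1;-0.1 -4.1 0.5 0 0 -0.02 1;-0.1 -4.1 0.5 0 0 -0.02 1;-0.1 -4.1 0 0 0 -0.02 1;-0.1 -4.1 0 0 0 -0.02 1;-0.1 -4.1 0 0 0 -0.02 1;-0.1 -4.1 0 0 0 -0.02 1;-0.1 -4.1 0 0 0 -0.02 1;-0.1 -4.1 0 0 0 -0.02 1;-0.1 -4.1 0 0 0 -0.02 1;-0.1 -4.1 0 0 0 -0.01 1'
python3 - <<'E'
from h import *
p,r=tool_for(TO+TR.apply([10,0,60]),TR)
togo(p,r)
E
```

```text
time_s: 8.85
ee_pos: [530.9, -179.9, 203.0]
ee_rot: [160.6, 0.6, -92.3]
force: [0.7, -0.6, -1.2]
gripper_width: 21.6
t 8.85 pos [ 530.9 -179.9  203. ] rot [160.6   0.6 -92.3] F [ 0.7 -0.6 -1.2] w 21.6 q [-17.  28.  79.  -4.  92.  75.]
shift cm [ -0.67 -12.32  -3.2 ] turn [-0.041 -0.78  -0.004] rows>= 6.2503720754275065
```

```bash

python3 -m creep '0 -3 0 0 -0.02 0 1;0 -3 0 -0.005 -0.08 0 1;0 -3 0 -0.005 -0.11 0 1;0 -2 0 -0.005 -0.115 0 1;0 -1.3 0 -0.005 -0.115 0 1;0 0 0 -0.005 -0.115 0 1;0 0 0 -0.005 -0.115 0 1;0 0 0 -0.005 -0.1 0 1;0 0 0 0 0 0 1;0 0 0 0 0 0 1'
python3 - <<'E'
from h import *
p,r=tool_for(TO+TR.apply([10,0,60]),TR)
togo(p,r)
f=vision.grab_frame("wrist"); cv2.imwrite("pics/w3.png",f["img"][:,:,::-1])
f=vision.grab_frame("top"); crop(f,(350,150,450,270),5,"t3")
f=vision.grab_frame("side"); crop(f,(270,50,400,170),5,"s3")
E
```

```text
time_s: 9.68
ee_pos: [526.8, -318.8, 193.9]
ee_rot: [-153.7, 0.3, -93.1]
force: [1.1, 0.6, -1.3]
gripper_width: 21.9
t 9.68 pos [ 526.8 -318.8  193.9] rot [-153.7    0.3  -93.1] F [ 1.1  0.6 -1.3] w 21.9 q [-41.  13. 105.  24.  43.  37.]
shift cm [-0.25  1.56 -2.3 ] turn [-0.004  0.016  0.013] rows>= 0.6689883563256422
```

View pics/w3.png

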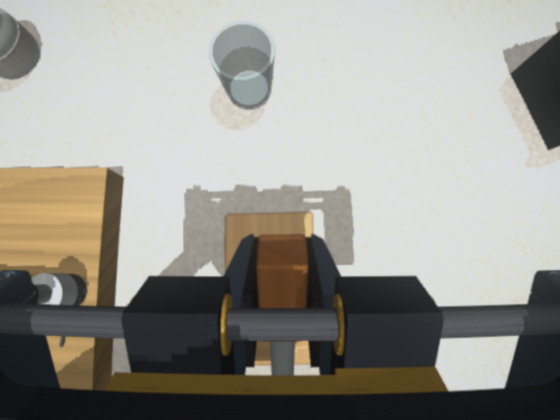

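View pics/t3.png

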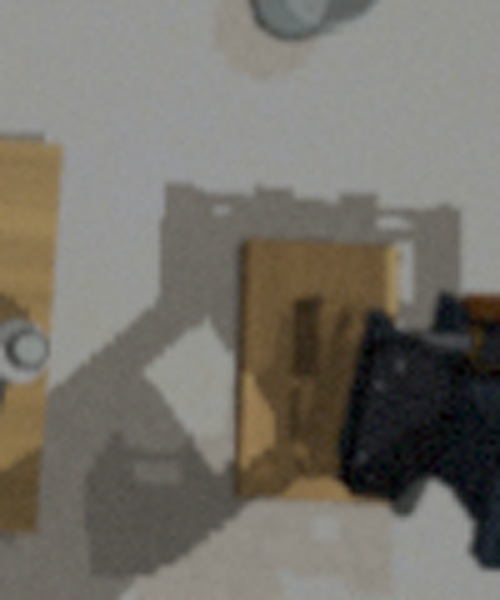

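View pics/s3.png

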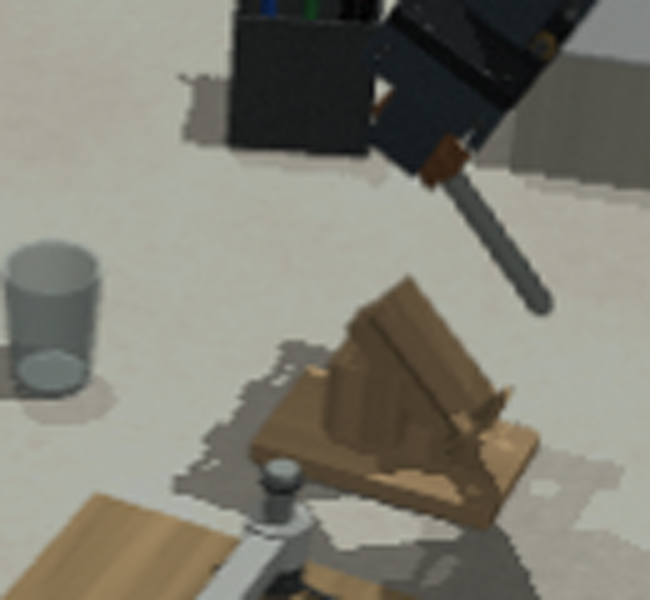

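```bash

python3 - <<'E'
from h import *
tip,pr=pin_now(); print("tip",np.round(tip,1),"axis",np.round(pr.apply([1,0,0]),3))
f=vision.grab_frame("side"); crop(f,(320,60,400,130),8,"s4")
uv=proj(f,[tip,tip+pr.apply([95,0,0]),tip+pr.apply([95,-11,11]),tip+pr.apply([95,11,11])]); print(((uv-[320,60])+.5)*8-.5)
E
```

```text
tip [ 432.5 -314.2  116.4] axis [ 0.693 -0.038  0.72 ]
[[475.47601899 417.05539612]
 [319.33371037 194.72395334]
 [355.31814807 166.2448409 ]
 [331.99249398 194.92056389]]
```

View pics/s4.png

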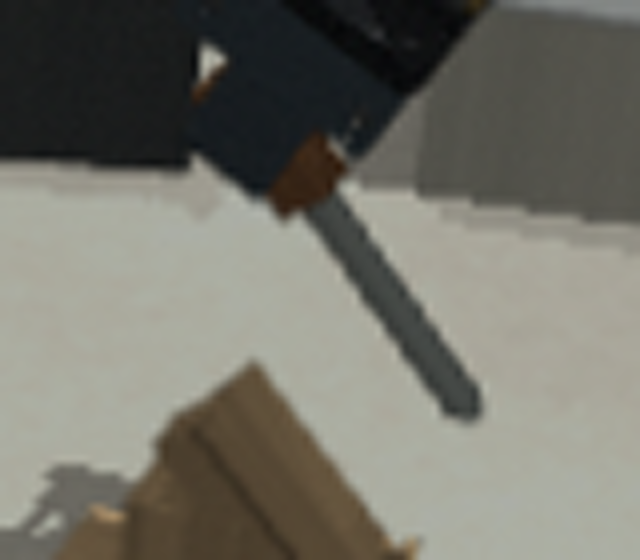

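```bash

python3 - <<'E'
from h import *
p,r=tool_for(TO+TR.apply([10,0,30]),TR)
togo(p,r)
E
```

```text
t 9.88 pos [ 529.5 -319.   194.7] rot [-153.5    0.2  -92.9] F [ 0.5  0.1 -1.1] w 22.0 q [-41.  13. 105.  24.  43.  37.]
shift cm [ 1.6   1.49 -4.5 ] turn [-0.002  0.018  0.01 ] rows>= 1.199614019921247
```

```bash

python3 -m creep '0 0.8 0 0 0.009 0.005 1;0 0.7 0 0 0.009 0.005 1;0.5 0 -1.5 0 0 0 1;0.5 0 -1.5 0 0 0 1;0.5 0 -1.5 0 0 0 1;0 0 0 0 0 0 1;0 0 0 0 0 0 1'
python3 - <<'E'
from h import *
p,r=tool_for(TO+TR.apply([10,0,30]),TR)
togo(p,r)
E
```

```text
time_s: 10.47
ee_pos: [553.5, -299.5, 151.8]
ee_rot: [-154.6, -0.1, -91.6]
force: [-0.1, -0.6, -1.3]
gripper_width: 21.6
t 10.47 pos [ 553.5 -299.5  151.8] rot [-1.546e+02 -1.000e-01 -9.160e+01] F [-0.1 -0.6 -1.3] w 21.6 q [-37.  17. 107.  24.  38.  38.]
shift cm [-0.8  -0.45 -0.21] turn [ 0.002  0.001 -0.012] rows>= 0.22630871190188684
```

```bash

python3 -m creep '-0.8 -0.4 -0.2 0 0 -0.012 1;0 0 0 0 0 0 1;0.5 0 -0.5 0 0 0 1;0.5 0 -0.5 0 0 0 1;0 0 0 0 0 0 1;0 0 0 0 0 0 1'
python3 - <<'E'
from h import *
p,r=tool_for(TO+TR.apply([10,0,0]),TR)
togo(p,r)
tip,pr=pin_now(); print("in trough",TR.inv().apply(tip-TO))
f=vision.grab_frame("wrist"); cv2.imwrite("pics/w5.png",f["img"][:,:,::-1])
f=vision.grab_frame("side"); crop(f,(310,80,390,160),8,"s5")
E
```

```text
time_s: 10.97
ee_pos: [557.2, -304.2, 142.7]
ee_rot: [-154.3, -0.2, -92.3]
force: [-0.9, 1.0, -0.4]
gripper_width: 21.7
t 10.97 pos [ 557.2 -304.2  142.7] rot [-154.3   -0.2  -92.3] F [-0.9  1.  -0.4] w 21.7 q [-37.  18. 107.  25.  36.  38.]
shift cm [ 0.95 -0.07 -1.42] turn [0.005 0.005 0.   ] rows>= 0.40929100078904435
in trough [1.32280764e+01 1.44806337e-02 1.61444022e+01]
```

View pics/w5.png

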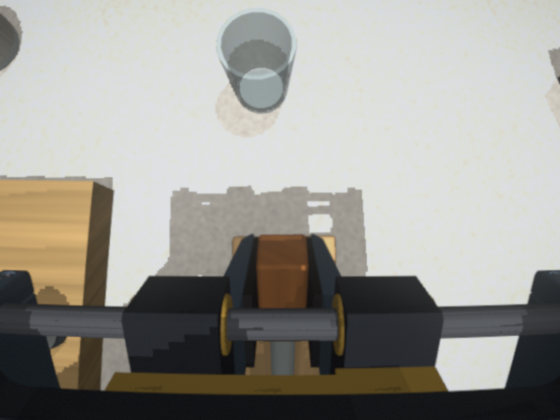

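View pics/s5.png

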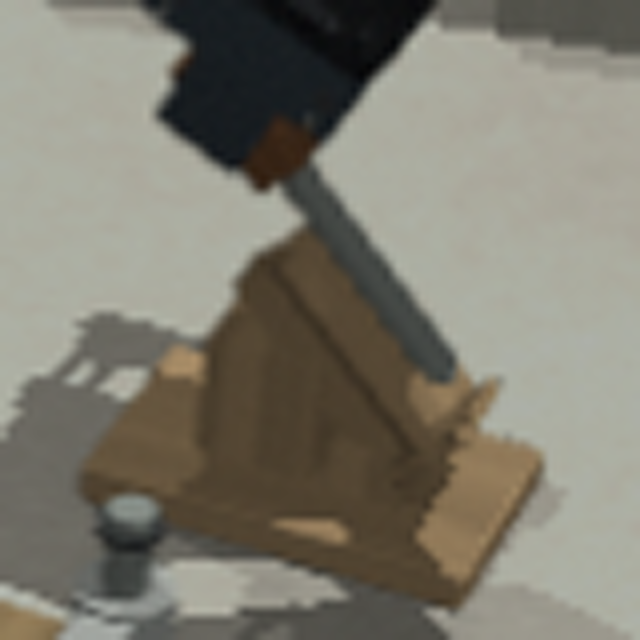

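```bash

python3 -m creep '0.3 0 -0.3 0 0 0 1;0.3 0 -0.3 0 0 0 1;0.2 0 -0.2 0 0 0 1;0 0 0 0 0 0 1;0 0 0 0 0 0 1'
python3 - <<'E'
from h import *
show()
tip,pr=pin_now(); print("in trough",TR.inv().apply(tip-TO), TR.inv().apply(state()["force"]))
E
python3 -m creep '0.15 0 -0.15 0 0 0 1;0.15 0 -0.15 0 0 0 1;0 0 0 0 0 0 1'
python3 - <<'E'
from h import *
show()
tip,pr=pin_now(); print("in trough",TR.inv().apply(tip-TO), TR.inv().apply(state()["force"]))
E
```

```text
time_s: 11.48
ee_pos: [565.9, -304.3, 134.0]
ee_rot: [-154.3, -0.2, -92.3]
force: [-0.6, -0.3, -0.7]
gripper_width: 21.7
t 11.48 pos [ 565.9 -304.3  134. ] rot [-154.3   -0.2  -92.3] F [-0.6 -0.3 -0.7] w 21.7 q [-37.  19. 107.  25.  35.  38.]
in trough [13.30535363  0.2536163   3.83983306] [-0.89780623 -0.35683886 -0.1342862 ]
time_s: 11.73
ee_pos: [568.5, -305.4, 131.4]
ee_rot: [-154.3, -0.4, -92.3]
force: [-0.5, -0.5, -1.6]
gripper_width: 21.6
t 11.73 pos [ 568.5 -305.4  131.4] rot [-154.3   -0.4  -92.3] F [-0.5 -0.5 -1.6] w 21.6 q [-36.  19. 107.  25.  35.  38.]
in trough [13.32189171 -1.06972933  0.18282018] [-1.44733035 -0.47544402 -0.80523089]
```

Not in contact yet; go on in small steps.

```bash

python3 -m creep '0.1 0.03 -0.1 0 0 0 1;0.1 0.03 -0.1 0 0 0 1;0 0 0 0 0 0 1'
python3 - <<'E'
from h import *
show()
tip,pr=pin_now(); print("in trough",TR.inv().apply(tip-TO), TR.inv().apply(state()["force"]))
f=vision.grab_frame("side"); crop(f,(310,80,390,160),8,"s6")
E
```

```text
time_s: 11.98
ee_pos: [569.6, -306.5, 130.5]
ee_rot: [-154.4, -0.7, -92.1]
force: [-1.5, -0.5, -2.0]
gripper_width: 22.0
t 11.98 pos [ 569.6 -306.5  130.5] rot [-154.4   -0.7  -92.1] F [-1.5 -0.5 -2. ] w 22.0 q [-36.  19. 107.  24.  34.  38.]
in trough [13.4492138  -2.69660905 -1.18749209] [-2.45485813 -0.53764322 -0.30652968]
```

View pics/s6.png

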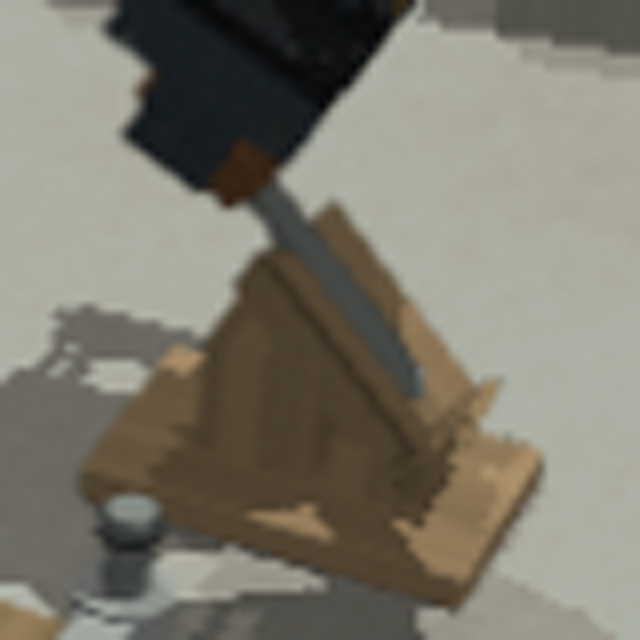

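```bash

python3 -m creep '0.1 0 -0.1 0 0 0 1;0.1 0 -0.1 0 0 0 1;0.1 0 -0.1 0 0 0 1;0 0 0 0 0 0 1'
python3 - <<'E'
from h import *
show()
tip,pr=pin_now(); print("in trough",TR.inv().apply(tip-TO), TR.inv().apply(state()["force"]))
E
```

```text
time_s: 12.37
ee_pos: [571.3, -306.4, 129.2]
ee_rot: [-154.4, -0.7, -92.1]
force: [-0.9, -2.0, -0.0]
gripper_width: 21.8
t 12.37 pos [ 571.3 -306.4  129.2] rot [-154.4   -0.7  -92.1] F [-0.9 -2.  -0. ] w 21.8 q [-36.  20. 107.  24.  34.  38.]
in trough [13.79453805 -2.76483401 -3.28458926] [-0.57063652 -2.07076464  0.56360635]
```

```bash

python3 -m creep '0.1 -0.05 -0.1 0 0 0 1;0.1 -0.05 -0.1 0 0 0 1;0 0 0 0 0 0 1'
python3 - <<'E'
from h import *
show()
tip,pr=pin_now(); print("in trough",TR.inv().apply(tip-TO), TR.inv().apply(state()["force"]),monitor.state()["torque"])
f=vision.grab_frame("side"); crop(f,(310,80,390,160),8,"s7")
f=vision.grab_frame("top"); crop(f,(380,180,450,260),7,"t7")
E
```

```text
time_s: 12.62
ee_pos: [572.6, -306.5, 128.2]
ee_rot: [-154.4, -0.7, -92.0]
force: [-3.3, -0.7, 0.7]
gripper_width: 21.9
t 12.62 pos [ 572.6 -306.5  128.2] rot [-154.4   -0.7  -92. ] F [-3.3 -0.7  0.7] w 21.9 q [-36.  20. 106.  24.  34.  38.]
in trough [13.97562908 -2.73705382 -4.75866776] [-1.82147098 -0.84207066  2.80711399] [-0.18289645  0.90406277 -0.07325636]
```

View pics/s7.png

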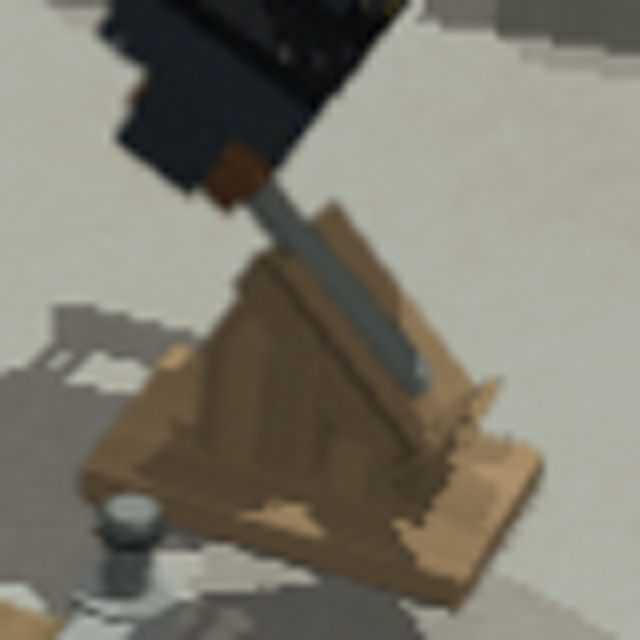

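View pics/t7.png

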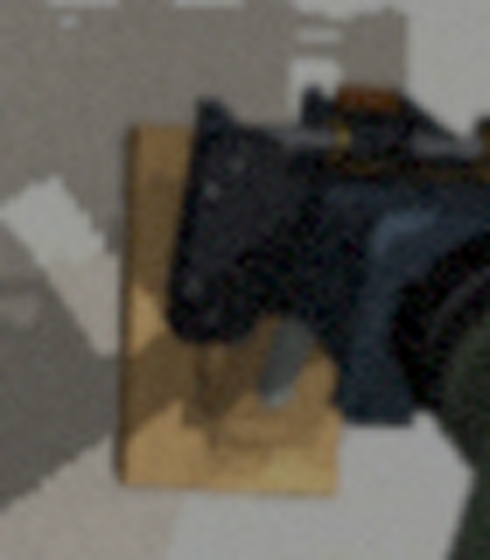

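```bash

python3 -m creep '-0.25 0 -0.2 0 0 0 1;-0.25 0 -0.2 0 0 0 1;-0.2 0 -0.2 0 0 0 1;-0.2 0 -0.2 0 0 0 1;0 0 0 0 0 0 1'
python3 - <<'E'
from h import *
show()
tip,pr=pin_now(); print("in trough",TR.inv().apply(tip-TO), TR.inv().apply(state()["force"]),monitor.state()["torque"])
f=vision.grab_frame("side"); crop(f,(310,80,390,160),8,"s8")
E
```

```text
time_s: 13.13
ee_pos: [570.2, -306.7, 127.3]
ee_rot: [-153.5, -0.6, -92.3]
force: [-6.1, -2.4, -0.9]
gripper_width: 21.9
t 13.13 pos [ 570.2 -306.7  127.3] rot [-153.5   -0.6  -92.3] F [-6.1 -2.4 -0.9] w 21.9 q [-37.  19. 108.  26.  33.  36.]
in trough [11.44780257 -2.52177938 -5.86232171] [-4.87126537 -2.69575379  3.56086543] [-0.31331735  1.41888367 -0.08877568]
```

View pics/s8.png

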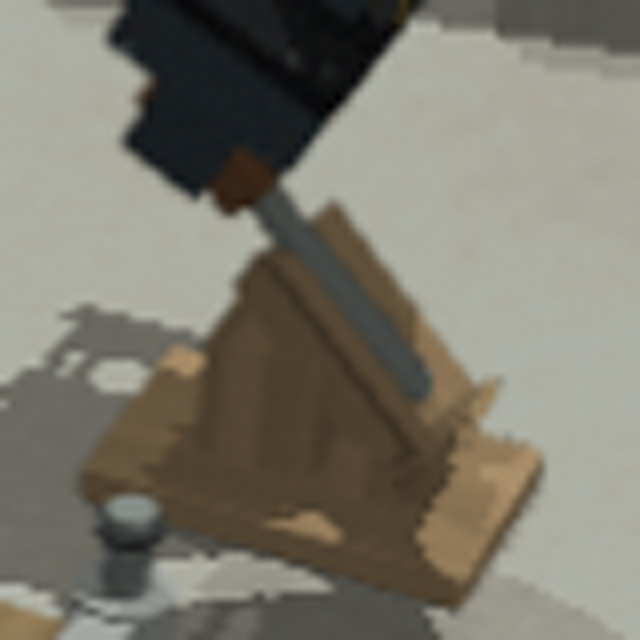

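```bash

python3 -m creep '-0.5 0.05 -0.35 0 0 0 1;-0.5 0.05 -0.4 0 0 0 1;0 0 0 0 0 0 1'
python3 - <<'E'
from h import *
show()
tip,pr=pin_now(); print("in trough",TR.inv().apply(tip-TO), TR.inv().apply(state()["force"]),monitor.state()["torque"])
f=vision.grab_frame("side"); crop(f,(310,80,390,160),8,"s9")
E
```

```text
time_s: 13.43
ee_pos: [562.0, -306.4, 120.3]
ee_rot: [-153.2, -0.7, -92.4]
force: [-2.3, 0.2, 2.0]
gripper_width: 21.4
t 13.43 pos [ 562.  -306.4  120.3] rot [-153.2   -0.7  -92.4] F [-2.3  0.2  2. ] w 21.4 q [-37.  19. 109.  28.  32.  34.]
in trough [ 0.66362726 -2.52002704 -5.5656514 ] [-0.2386861   0.14985402  3.04833325] [-0.07056918  0.59082089 -0.05715753]
```

View pics/s9.png

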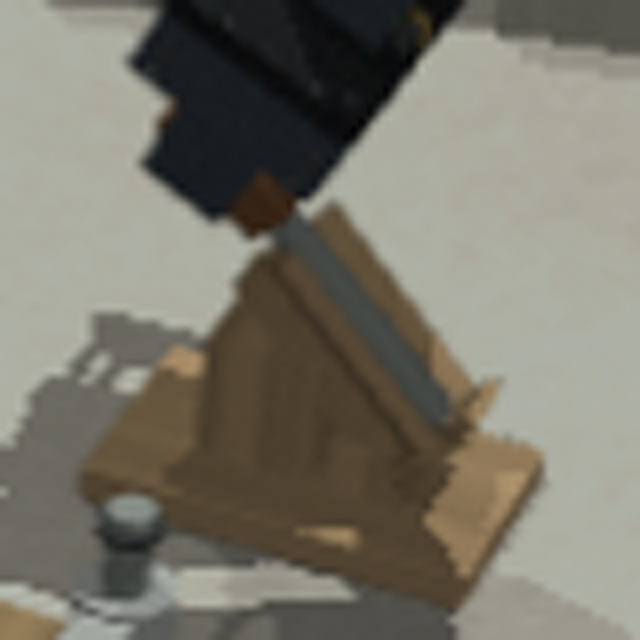

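```bash

python3 -m creep '-0.3 0 -0.25 0 0 0 1;-0.3 0 -0.25 0 0 0 1;0 0 0 0 0 0 1'
python3 - <<'E'
from h import *
show()
tip,pr=pin_now(); print("in trough",TR.inv().apply(tip-TO), TR.inv().apply(state()["force"]),monitor.state()["torque"])
E
python3 -m creep '-0.3 0 -0.25 0 0 0 1;-0.3 0 -0.25 0 0 0 1;0 0 0 0 0 0 1'
python3 - <<'E'
from h import *
show()
tip,pr=pin_now(); print("in trough",TR.inv().apply(tip-TO), TR.inv().apply(state()["force"]),monitor.state()["torque"])
f=vision.grab_frame("side"); crop(f,(310,80,390,160),8,"s10")
E
```

```text
time_s: 13.73
ee_pos: [562.2, -307.0, 121.1]
ee_rot: [-152.4, -0.6, -92.8]
force: [-1.3, 0.8, -1.3]
gripper_width: 22.0
t 13.73 pos [ 562.2 -307.   121.1] rot [-152.4   -0.6  -92.8] F [-1.3  0.8 -1.3] w 22.0 q [-37.  19. 110.  30.  31.  32.]
in trough [ 1.15624529 -2.46410578 -6.8625887 ] [-1.88700089  0.76083744  0.00547942] [0.11782786 0.50627839 0.0329509 ]
time_s: 13.98
ee_pos: [561.7, -307.4, 121.6]
ee_rot: [-151.6, -0.6, -93.0]
force: [-1.5, 0.7, -1.1]
gripper_width: 22.0
t 13.98 pos [ 561.7 -307.4  121.6] rot [-151.6   -0.6  -93. ] F [-1.5  0.7 -1.1] w 22.0 q [-38.  19. 110.  31.  30.  31.]
in trough [ 1.04673495 -2.47611735 -7.88727243] [-1.86393578  0.68053536  0.33002444] [0.16683585 0.53279773 0.01303198]
```

View pics/s10.png

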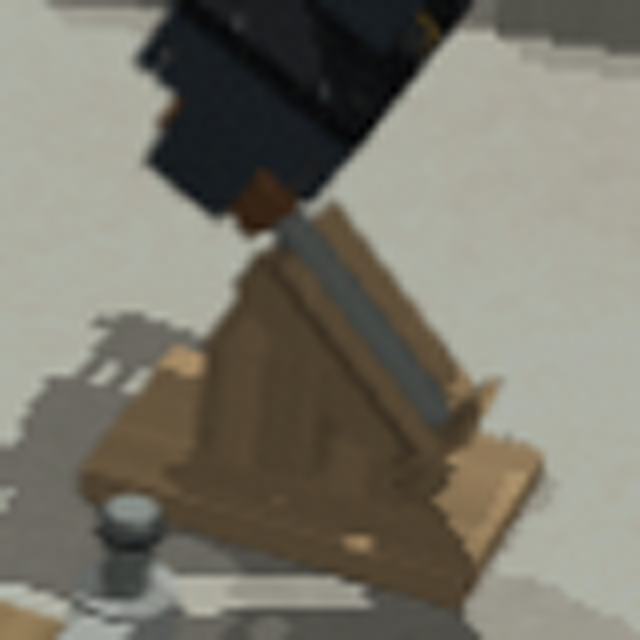

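```bash

python3 - <<'E'
from h import *
import pickle
t,s=pickle.load(open("f0.pkl","rb"))
for P in [(0,0,0),(0,-2.6,0),(0,-2.6,7),(5,-2.6,7),(0,-2.6,17),(95,0,0)]:
    print(P,((proj(s,TO+TR.apply(P))[0]-[310,80])+.5)*8-.5)
E
python3 -m creep '-0.5 0 -0.4 0 0.01 0 1;-0.5 0 -0.4 0 0.01 0 1'
python3 - <<'E'
from h import *
show()
tip,pr=pin_now(); print("in trough",TR.inv().apply(tip-TO), TR.inv().apply(state()["force"]),monitor.state()["torque"])
E
```

```text
(0, 0, 0) [439.30318058 425.13356538]
(0, -2.6, 0) [441.82827057 421.39841535]
(0, -2.6, 7) [456.51827005 413.81118265]
(5, -2.6, 7) [448.38176727 402.94347612]
(0, -2.6, 17) [477.67675893 402.88402071]
(95, 0, 0) [282.11935338 216.1919755 ]
time_s: 14.2
ee_pos: [560.7, -308.7, 121.5]
ee_rot: [-151.6, -0.6, -93.5]
force: [14.1, 9.1, 9.7]
gripper_width: 21.7
t 14.2 pos [ 560.7 -308.7  121.5] rot [-151.6   -0.6  -93.5] F [14.1  9.1  9.7] w 21.7 q [-38.  19. 110.  31.  30.  31.]
in trough [ 0.30065555 -2.85887386 -7.27283393] [16.61331418  9.63930743 -2.82569399] [ 1.84073984 -3.16607442  0.59398471]
```

```bash

python3 -m creep '0 0 0 0 0 0 1;0 0 0 0 0 0 1;0 0 0 0 0 0 0.3;0 0 0 0 0 0 -0.3;0 0 0 0 0 0 -0.3;0 0 0 0 0 0 -0.3;0 0 0 0 0 0 -0.3;0 0 0 0 0 0 -0.3'
python3 - <<'E'
from h import *
show()
f=vision.grab_frame("side"); crop(f,(310,80,390,160),8,"s11")
f=vision.grab_frame("wrist"); cv2.imwrite("pics/w11.png",f["img"][:,:,::-1])
E
```

```text
time_s: 14.87
ee_pos: [558.4, -308.2, 117.5]
ee_rot: [-152.0, -0.5, -93.5]
force: [-0.6, 0.1, 1.2]
gripper_width: 57.7
t 14.87 pos [ 558.4 -308.2  117.5] rot [-152.    -0.5  -93.5] F [-0.6  0.1  1.2] w 57.7 q [-38.  19. 111.  31.  30.  31.]
```

View pics/s11.png

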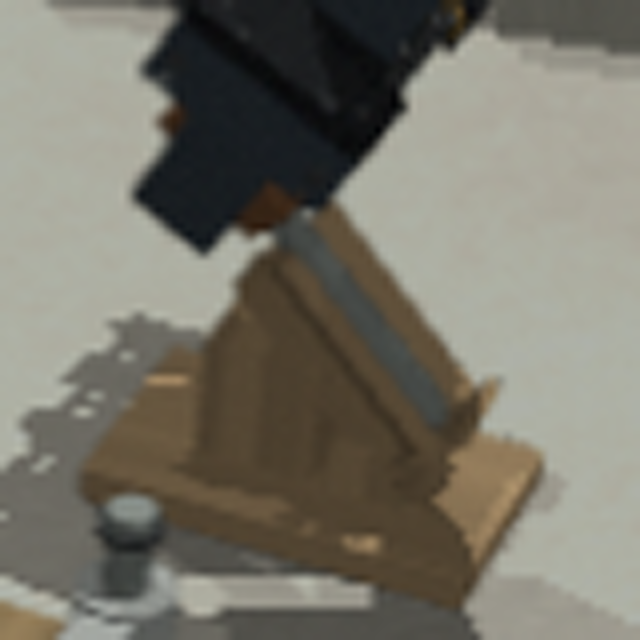

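View pics/w11.png

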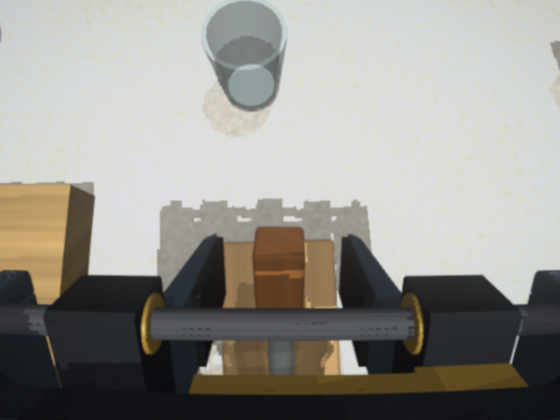

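```bash

python3 -m creep '-0.9 0.05 1.7 0 0 0 -0.3;-1.6 0.1 3 0 0 0 -0.3;-1.8 0.1 3.4 0 0 0 -0.6;-1.0 0 3 0 0.05 0 -1;1 0 2 0 0.1 0 -1;2 0 0 0 0.115 0 -1;2 0 0 0 0.115 0 -1;2 0 0 0 0.115 0 -1;2 0 0 0 0.115 0 -1'
python3 - <<'E'
from h import *
g=TO+TR.apply([108+95,-2.6,0]); print(g)
togo(g,toolrot(TY,45))
E
```

```text
time_s: 15.72
ee_pos: [583.0, -306.0, 259.4]
ee_rot: [171.7, -3.3, -93.7]
force: [1.3, -1.0, 0.1]
gripper_width: 91.3
[ 604.90788857 -309.70866278  188.54267658]
t 15.72 pos [ 583.  -306.   259.4] rot [171.7  -3.3 -93.7] F [ 1.3 -1.   0.1] w 91.3 q [-26.  29.  67.  -6.  90.  69.]
shift cm [ 2.19 -0.37 -7.08] turn [0.089 0.637 0.003] rows>= 5.143789197411736
```

```bash

python3 -m creep '1 0 -0.5 0.014 0.107 0 -1;1 0 -0.5 0.015 0.107 0 -1;1 0 -0.5 0.015 0.107 0 -1;1 0 -0.5 0.015 0.107 0 -1;0 0 -0.5 0.015 0.107 0 -1;0 0 -0.5 0.015 0.107 0 -1;0 0 0 0 0 0 -1;0 0 0 0 0 0 -1'
python3 - <<'E'
from h import *
import pickle
g=TO+TR.apply([108+95,-2.6,0]); print(g)
togo(g,toolrot(TY,45))
f=vision.grab_frame("wrist"); cv2.imwrite("pics/w12.png",f["img"][:,:,::-1]); 
t=vision.grab_frame("top"); crop(t,(380,180,450,260),7,"t12")
s=vision.grab_frame("side"); crop(s,(310,80,390,160),8,"s12")
pickle.dump((f,t,s),open("f12.pkl","wb"))
for P in [(0,-2.6,0),(95,-2.6+11,11),(95,-2.6-11,11),(150,-2.6+11,11),(150,-2.6-11,11)]:
    W=TO+TR.apply(P); print(P,proj(f,W)[0].round(),(((proj(t,W)[0]-[380,180])+.5)*7).round(),(((proj(s,W)[0]-[310,80])+.5)*8).round())
E
```

```text
time_s: 16.38
ee_pos: [635.2, -302.2, 216.8]
ee_rot: [133.0, 0.2, -92.0]
force: [-0.2, 0.3, 1.4]
gripper_width: 91.4
[ 604.90788857 -309.70866278  188.54267658]
t 16.38 pos [ 635.2 -302.2  216.8] rot [133.    0.2 -92. ] F [-0.2  0.3  1.4] w 91.4 q [-20.  61.  23. -20. 140.  61.]
shift cm [-3.03 -0.75 -2.82] turn [-0.005 -0.036 -0.007] rows>= 1.0083796529198987
(0, -2.6, 0) [290. 163.] [260. 421.] [442. 422.]
(95, 8.4, 11) [279. 198.] [305. 265.] [296. 215.]
(95, -13.6, 11) [304. 198.] [363. 268.] [320. 185.]
(150, 8.4, 11) [279. 220.] [347. 155.] [202.  90.]
(150, -13.6, 11) [308. 220.] [407. 158.] [226.  61.]
```

View pics/w12.png

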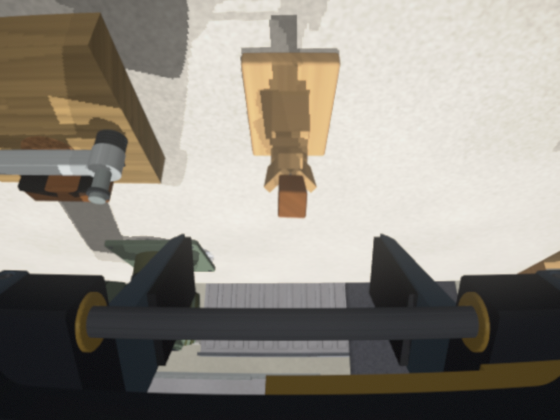

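View pics/t12.png

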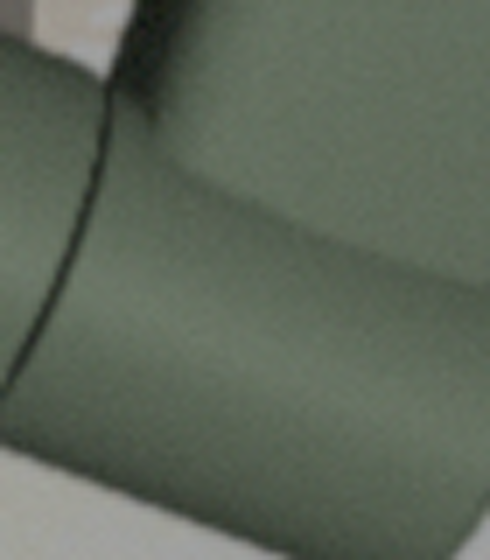

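View pics/s12.png

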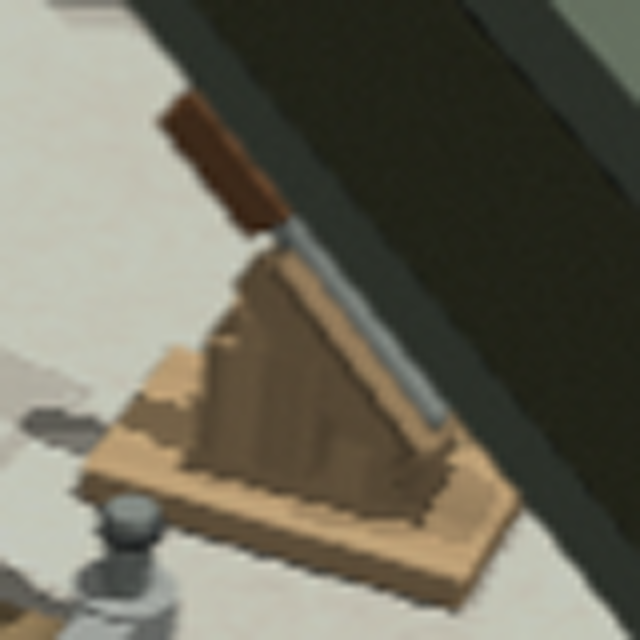

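```bash

python3 - <<'E'
from h import *
r=toolrot(TY,25); a=r.apply([0,0,1]); g=TO+TR.apply([127,-2.6,0])+19*a; print("final",g,"a",a)
togo(g-90*a,r)
E
python3 -m creep '0 -0.3 0 0 -0.08 0 -1;0 -0.3 0 0 -0.08 0 -1;0 0 0 0 -0.08 0 -1;0 0 0 0 -0.08 0 -1;0 0 0 0 -0.06 0 -1;0 0 0 0 0 0 -1'
python3 - <<'E'
from h import *
r=toolrot(TY,25); a=r.apply([0,0,1]); g=TO+TR.apply([127,-2.6,0])+19*a; print("final",g,"a",a)
togo(g-90*a,r)
E
```

```text
final [ 543.19220889 -307.12200941  117.58271326] a [-0.42224755  0.01769742 -0.90630779]
t 16.53 pos [ 633.7 -302.3  221. ] rot [133.1   0.2 -92. ] F [-0.4  0.8  0.6] w 91.1 q [-20.  60.  24. -20. 140.  61.]
shift cm [-5.25 -0.65 -2.18] turn [-0.017 -0.381 -0.007] rows>= 3.052415907485149
time_s: 17.03
ee_pos: [628.6, -307.9, 244.3]
ee_rot: [157.9, 0.3, -92.2]
force: [-0.3, 0.9, 0.2]
gripper_width: 91.1
final [ 543.19220889 -307.12200941  117.58271326] a [-0.42224755  0.01769742 -0.90630779]
t 17.03 pos [ 628.6 -307.9  244.3] rot [157.9   0.3 -92.2] F [-0.3  0.9  0.2] w 91.1 q [-23.  43.  47.  -8. 111.  67.]
shift cm [-4.74 -0.08 -4.52] turn [-0.003  0.051 -0.003] rows>= 1.5711494433462458
```

```bash

python3 -m creep '-1.8 0 -1.5 0 0.017 0 -1;-1.5 0 -1.5 0 0.017 0 -1;-1.5 -0.1 -1.5 0 0.017 0 -1;0 0 0 0 0 0 -1;0 0 0 0 0 0 -1'
python3 - <<'E'
from h import *
r=toolrot(TY,25); a=r.apply([0,0,1]); g=TO+TR.apply([127,-2.6,0])+19*a
togo(g-40*a,r); print("toolframe off",pose(state())[1].inv().apply(g-pose(state())[0]))
f=vision.grab_frame("wrist"); cv2.imwrite("pics/w13.png",f["img"][:,:,::-1]); 
for P in [(150,-2.6+11,11),(150,-2.6-11,11)]: print(proj(f,TO+TR.apply(P))[0].round())
E
```

```text
time_s: 17.45
ee_pos: [575.1, -309.0, 221.5]
ee_rot: [156.6, -0.6, -92.4]
force: [-0.9, -0.3, 0.5]
gripper_width: 91.3
t 17.45 pos [ 575.1 -309.   221.5] rot [156.6  -0.6 -92.4] F [-0.9 -0.3  0.5] w 91.3 q [-25.  38.  59.  -9. 104.  67.]
shift cm [-1.5   0.12 -6.76] turn [0.012 0.027 0.001] rows>= 1.6614979027867334
toolframe off [ -1.63098389 -11.93308463 108.0157538 ]
[264. 208.]
[297. 207.]
```

View pics/w13.png

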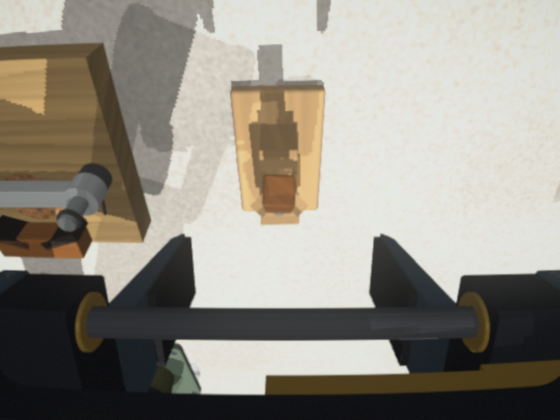

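```bash

python3 - <<'E'
from h import *
f=vision.grab_frame("wrist"); crop(f,(220,70,340,230),5,"w14")
for P in [(0,0,0),(0,-2.6,0),(95,8.4,11),(95,-13.6,11),(150,8.4,11),(150,-13.6,11),(150,8.4,-11),(150,-13.6,-11)]: print(P,((proj(f,TO+TR.apply(P))[0]-[220,70]+.5)*5).round())
c=R.from_euler("z",TY,degrees=True)
for P in [(-75,45,16),(75,45,16),(75,-45,16),(-75,-45,16)]: print(P,((proj(f,np.array([506.5,-303,0])+c.apply(P))[0]-[220,70]+.5)*5).round())
E
```

```text
(0, 0, 0) [290. 692.]
(0, -2.6, 0) [302. 692.]
(95, 8.4, 11) [236. 717.]
(95, -13.6, 11) [371. 716.]
(150, 8.4, 11) [222. 692.]
(150, -13.6, 11) [386. 691.]
(150, 8.4, -11) [221. 529.]
(150, -13.6, -11) [384. 528.]
(-75, 45, 16) [102. 709.]
(75, 45, 16) [ 43. 106.]
(75, -45, 16) [525. 102.]
(-75, -45, 16) [480. 706.]
```

View pics/w14.png

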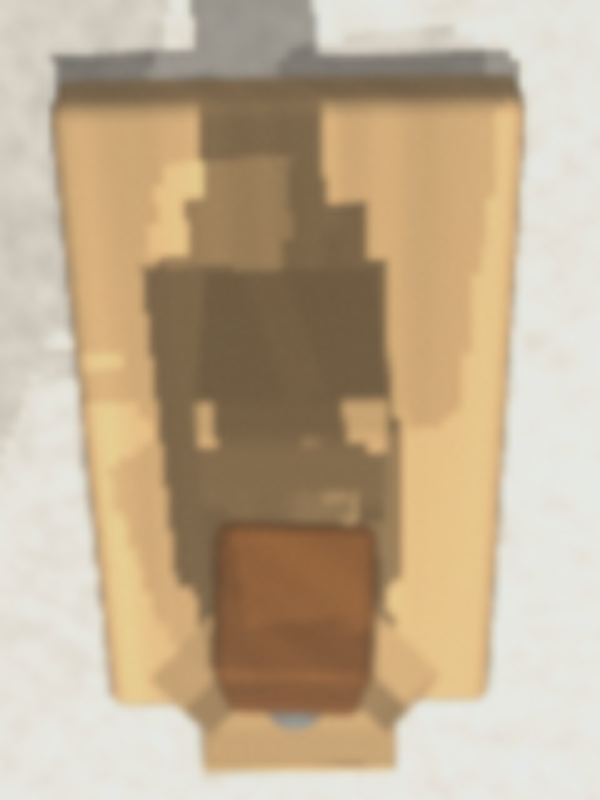

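```bash

python3 -m creep '-0.5 0.15 -1.5 0.006 0.014 0 -1;-0.5 0.1 -2 0.006 0.013 0 -1;-0.5 0 -2 0 0 0 -1;0 0 0 0 0 0 -1;0 0 0 0 0 0 -1'
python3 - <<'E'
from h import *
r=toolrot(TY,25); a=r.apply([0,0,1]); g=TO+TR.apply([127,-1.6,0])+19*a
togo(g,r); print("toolframe off",pose(state())[1].inv().apply(g-pose(state())[0]))
E
```

```text
time_s: 17.97
ee_pos: [567.3, -307.5, 170.5]
ee_rot: [155.9, -0.3, -92.3]
force: [0.1, -0.8, 0.7]
gripper_width: 90.8
t 17.97 pos [ 567.3 -307.5  170.5] rot [155.9  -0.3 -92.3] F [ 0.1 -0.8  0.7] w 90.8 q [-25.  39.  65.  -9.  98.  68.]
shift cm [-2.41  0.14 -5.29] turn [ 0.006  0.016 -0.002] rows>= 1.394183762277157
toolframe off [-0.67876756  0.44947977 58.13176269]
```

```bash

python3 -m creep '-0.6 0 -1.35 0 0.008 0 -1;-0.6 0.05 -1.35 0 0.008 0 -1;-0.6 0.05 -1.3 0 0 0 -1;-0.6 0 -1.3 0 0 0 -1;0 0 0 0 0 0 -1;0 0 0 0 0 0 -1'
python3 - <<'E'
from h import *
r=toolrot(TY,25); a=r.apply([0,0,1]); g=TO+TR.apply([127,-1.6,0])+19*a
togo(g,r); print("toolframe off",pose(state())[1].inv().apply(g-pose(state())[0]))
f=vision.grab_frame("wrist"); cv2.imwrite("pics/w15.png",f["img"][:,:,::-1]); 
E
```

```text
time_s: 18.47
ee_pos: [551.5, -308.5, 124.4]
ee_rot: [155.9, -0.7, -92.2]
force: [0.9, -0.1, -0.7]
gripper_width: 91.5
t 18.47 pos [ 551.5 -308.5  124.4] rot [155.9  -0.7 -92.2] F [ 0.9 -0.1 -0.7] w 91.5 q [-25.  39.  71. -10.  92.  69.]
shift cm [-0.83  0.24 -0.68] turn [ 0.014  0.016 -0.003] rows>= 0.26375677198527847
toolframe off [-2.1735204   4.91560438  9.59599432]
```

View pics/w15.png

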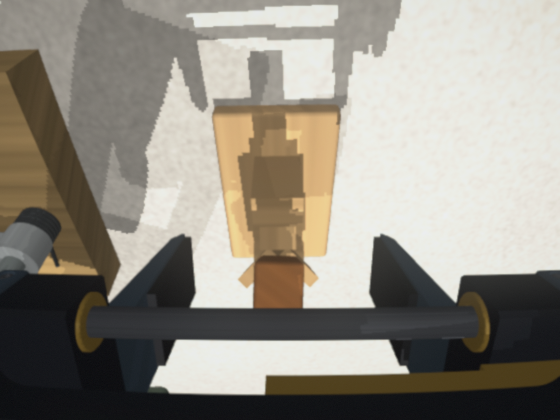

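```bash

python3 -m creep '-0.4 0.15 -0.4 0.01 0.01 0 -1;-0.4 0.1 -0.35 0 0 0 -1;0 0 0 0 0 0 -1;0 0 0 0 0 0 -1'
python3 - <<'E'
from h import *
r=toolrot(TY,25); a=r.apply([0,0,1]); g=TO+TR.apply([127,-1.6,0])+19*a
togo(g,r); print("toolframe off",pose(state())[1].inv().apply(g-pose(state())[0]))
E
```

```text
time_s: 18.85
ee_pos: [546.0, -306.7, 119.7]
ee_rot: [155.7, -0.3, -92.2]
force: [-0.8, -0.3, 0.1]
gripper_width: 91.4
t 18.85 pos [ 546.  -306.7  119.7] rot [155.7  -0.3 -92.2] F [-0.8 -0.3  0.1] w 91.4 q [-25.  39.  72. -10.  91.  69.]
shift cm [-0.28  0.06 -0.21] turn [ 0.006  0.012 -0.004] rows>= 0.10867813379645681
toolframe off [-0.46302563  1.67580478  3.02348126]
```

Well placed; close firmly.

```bash

python3 -m creep '-0.2 0.05 -0.15 0 0 0 -1;0 0 0 0 0 0 1;0 0 0 0 0 0 1;0 0 0 0 0 0 1;0 0 0 0 0 0 1;0 0 0 0 0 0 1;0 0 0 0 0 0 1;0 0 0 0 0 0 1;0 0 0 0 0 0 1;0 0 0 0 0 0 1;0 0 0 0 0 0 1;0 0 0 0 0 0 1' 60
python3 - <<'E'
from h import *
r=toolrot(TY,25); a=r.apply([0,0,1]); g=TO+TR.apply([127,-1.6,0])+19*a
togo(g,r); print("toolframe off",pose(state())[1].inv().apply(g-pose(state())[0]))
f=vision.grab_frame("side"); crop(f,(310,80,390,160),8,"s16")
E
```

```text
time_s: 19.85
ee_pos: [544.2, -306.1, 118.8]
ee_rot: [155.8, -0.3, -92.2]
force: [-0.8, -0.2, 0.1]
gripper_width: 21.7
t 19.85 pos [ 544.2 -306.1  118.8] rot [155.8  -0.3 -92.2] F [-0.8 -0.2  0.1] w 21.7 q [-25.  39.  73. -10.  91.  69.]
shift cm [-0.1  -0.   -0.12] turn [ 0.006  0.013 -0.004] rows>= 0.11763843152987105
toolframe off [0.04658954 0.38928603 1.50599702]
```

View pics/s16.png

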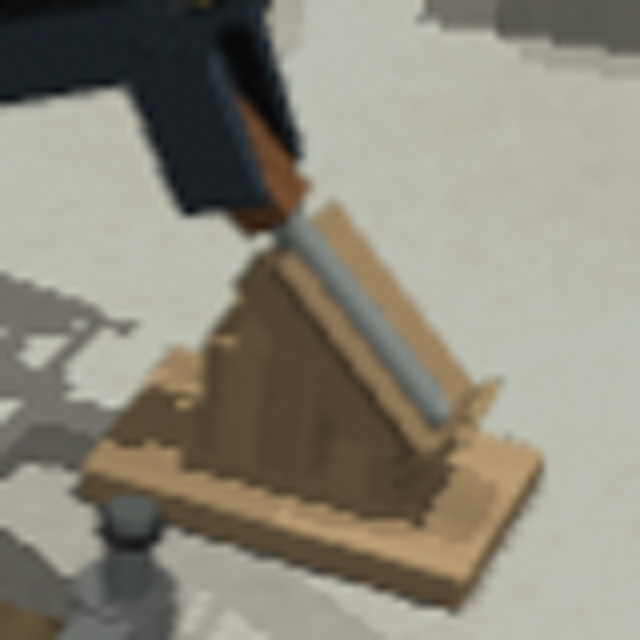

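```bash

python3 - <<'E'
from h import *
save_grasp(TO+TR.apply([0,-2,0]),TR)
E
python3 -m creep '-0.7 0 0.7 0 0 0 1;-1.4 0 1.4 0 0 0 1;-2 0 2.2 0 0 0 1;-1 0 3 0 0 0 1;0 0 3.5 0 0 0 1;0 0 3 0 0 0 1;0 0 0 0 0 0 1'
cat >> h.py <<'E'
CP=np.array([528.8,-33.0]);CY=-3.56
def clamp(x,y,z):
    return np.r_[CP+R.from_euler("z",CY,degrees=True).apply([x,y,0])[:2],z]
def intoclamp(w): 
    w=np.array(w); return np.r_[R.from_euler("z",-CY,degrees=True).apply(np.r_[w[:2]-CP,0])[:2],w[2]]
VR=pinrot(TY,90)
E
python3 - <<'E'
from h import *
print("hole model",clamp(-10+110*np.sin(.535),-85+110*np.cos(.535),40), "entry",clamp(-45,20,0))
p,r=tool_for(clamp(-45,20,130),VR); print(p,r.as_euler("xyz",degrees=True)); togo(p,r)
tip,pr=pin_now(); print(tip)
E
```

```text
time_s: 20.48
ee_pos: [487.7, -304.8, 261.2]
ee_rot: [155.6, -0.2, -92.2]
force: [1.0, -0.5, -2.0]
gripper_width: 21.9
hole model [575.39152471 -26.25046885  40.        ] entry [485.12871055 -10.24437482   0.        ]
[491.49523901 -10.02439991 240.70605782] [-159.24264133   -0.37151312  -92.46190102]
t 20.48 pos [ 487.7 -304.8  261.2] rot [155.6  -0.2 -92.2] F [ 1.  -0.5 -2. ] w 21.9 q [-27.  29.  70. -11. 103.  65.]
shift cm [ 0.38 29.48 -2.05] turn [-0.035 -0.787 -0.001] rows>= 7.086359336065774
[ 404.7549128  -301.6787841   187.64559399]
```

```bash

python3 -m creep '0 2.5 0 -0.004 -0.08 0 1;0 3.5 0 -0.004 -0.1 0 1;0 3.7 0 -0.004 -0.1 0 1;0 3.7 0 -0.004 -0.1 0 1;0 3.7 0 -0.004 -0.1 0 1;0 3.7 0 -0.004 -0.1 0 1;0 3.7 0 -0.004 -0.1 0 1;0 3.0 0 -0.005 -0.1 0 1;0 0 0 0 0 0 1;0 0 0 0 0 0 1'
python3 - <<'E'
from h import *
p,r=tool_for(clamp(-45,20,130),VR); togo(p,r)
tip,pr=pin_now(); print("tip",tip,"clamp",intoclamp(tip),pr.apply([1,0,0]))
f=vision.grab_frame("wrist"); cv2.imwrite("pics/w17.png",f["img"][:,:,::-1]); 
f=vision.grab_frame("side"); cv2.imwrite("pics/s17.png",f["img"][:,:,::-1]); print(proj(f,[tip,tip+pr.apply([95,0,0])]))
f=vision.grab_frame("top"); crop(f,(240,150,380,270),5,"t17"); print(((proj(f,[tip,tip+pr.apply([95,0,0])])-[240,150])+.5)*5)
E
```

```text
time_s: 21.32
ee_pos: [474.6, -21.3, 250.9]
ee_rot: [-158.4, 0.2, -92.7]
force: [1.3, -0.2, -1.6]
gripper_width: 21.9
t 21.32 pos [474.6 -21.3 250.9] rot [-158.4    0.2  -92.7] F [ 1.3 -0.2 -1.6] w 21.9 q [ -5.  -3. 113.   1.  48.  88.]
shift cm [ 1.69  1.13 -1.02] turn [-0.009  0.015  0.004] rows>= 0.545352995406835
tip [469.88349094 -20.45044549 140.08564651] clamp [-59.58206803   8.86699091 140.08564651] [-0.0153259  -0.00928232  0.99983946]
[[329.19828012 161.29118862]
 [332.97508312 127.9367444 ]]
[[400.05570194 428.41229301]
 [423.93157616 433.47323091]]
```

View pics/w17.png

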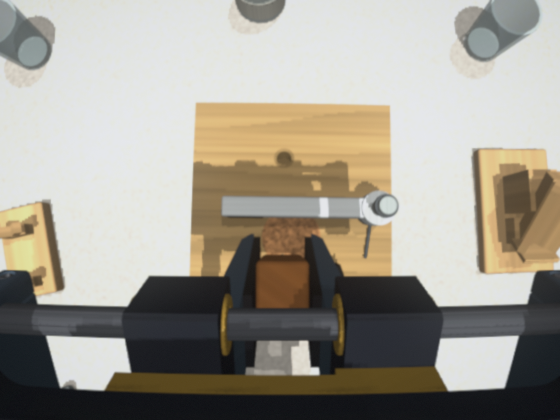

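View pics/s17.png

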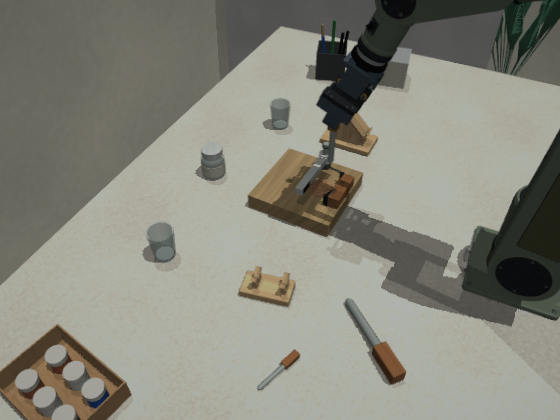

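View pics/t17.png

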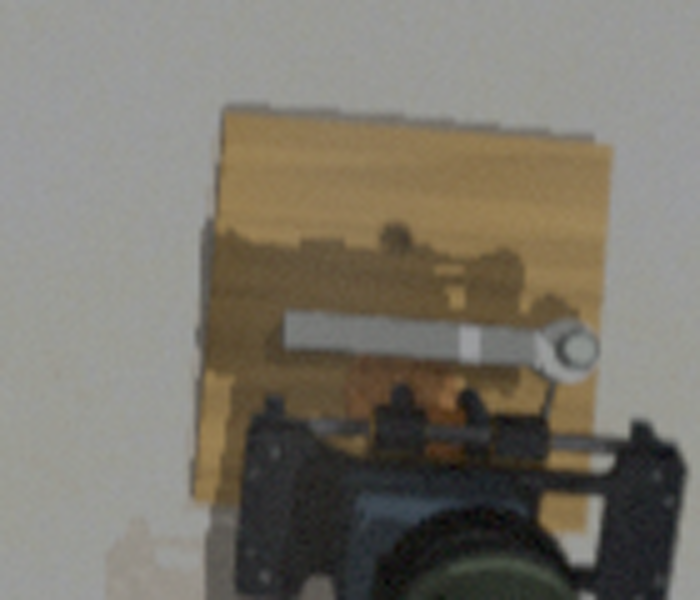

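```bash

python3 - <<'E'
from h import *
f=vision.grab_frame("wrist"); crop(f,(185,95,405,275),3.6,"w18")
k=lambda uv:(np.array(uv)-[185,95]+.5)*3.6
for n,P in [("hole",clamp(46.1,9.6,40)),("c++",clamp(110,110,40)),("c+-",clamp(110,-110,40)),("armend in",clamp(-20,70,82)),("arm out",clamp(0,70,82))]: print(n,k(proj(f,P)[0]).round())
s=vision.grab_frame("side"); crop(s,(290,110,360,210),7,"s18")
tip,pr=pin_now(); print(((proj(s,[tip,tip+pr.apply([95,0,0])])-[290,110])+.5)*7)
import pickle; pickle.dump((f,s),open("f18.pkl","wb"))
E
```

```text
hole [348. 234.]
c++ [31. 33.]
c+- [730.  40.]
armend in [123. 440.]
arm out [124. 367.]
[[270.24065167 353.55954881]
 [296.5545957  120.09201993]]
```

View pics/w18.png

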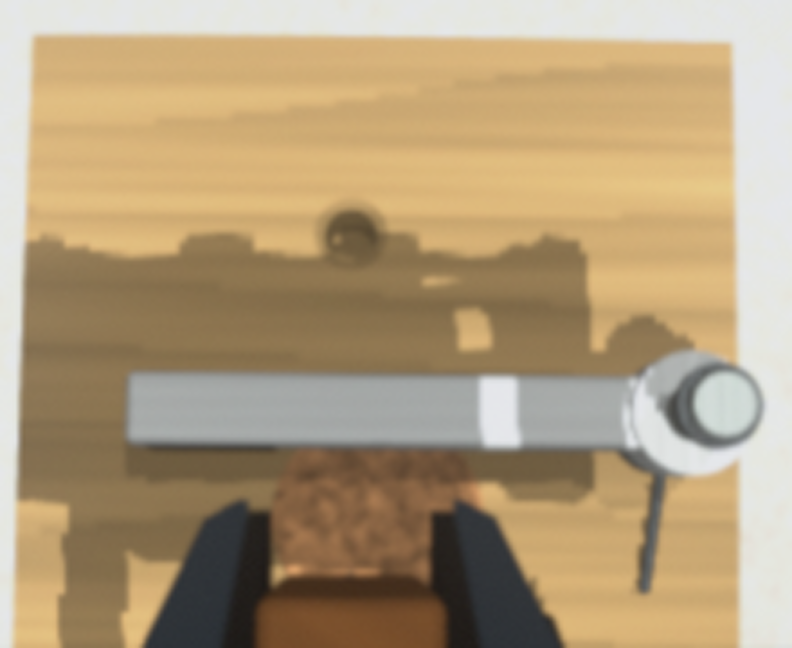

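View pics/s18.png

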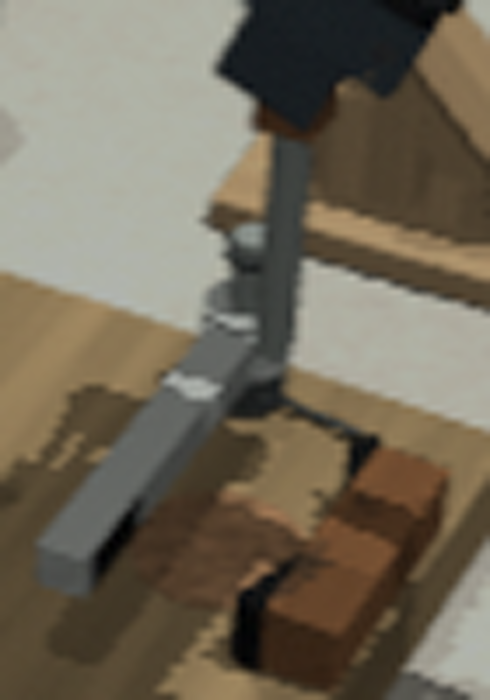

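```bash

python3 -m creep '0.8 0.6 0 0 0.008 0 1;0.8 0.5 -0.5 0 0.008 0 1;0 0 -1.5 0 0 0 1;0 0 -1.5 0 0 0 1;0 0 0 0 0 0 1;0 0 0 0 0 0 1'
python3 - <<'E'
from h import *
p,r=tool_for(clamp(-45,20,95),VR); togo(p,r)
tip,pr=pin_now(); print("tip",tip,"clamp",intoclamp(tip),pr.apply([1,0,0]))
s=vision.grab_frame("side"); crop(s,(280,120,350,200),8,"s19")
print(((proj(s,[tip,tip+pr.apply([95,0,0])])-[280,120])+.5)*8)
E
```

```text
time_s: 22.07
ee_pos: [504.0, -14.4, 215.7]
ee_rot: [-159.2, 0.2, -93.3]
force: [0.8, 0.6, -1.0]
gripper_width: 21.9
t 22.07 pos [504.  -14.4 215.7] rot [-159.2    0.2  -93.3] F [ 0.8  0.6 -1. ] w 21.9 q [ -3.   2. 114.   0.  44.  90.]
shift cm [-1.25  0.44 -1.  ] turn [-0.009  0.001  0.015] rows>= 0.39770422260330957
tip [497.69181187 -13.5124779  105.01137693] clamp [-32.25821265  17.51829338 105.01137693] [-8.45983441e-04 -9.20675494e-03  9.99957259e-01]
[[294.97427736 413.55031959]
 [314.28969548 156.23807881]]
```

View pics/s19.png

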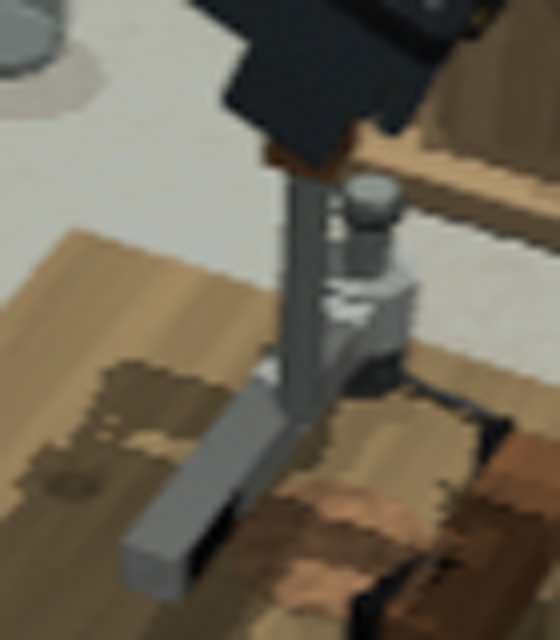

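```bash

python3 -m creep '-0.8 0.2 0 0 0 0.01 1;-0.5 0.1 0 0 0 0 1;0 0 0 0 0 0 1;0 0 0 0 0 0 1'
python3 - <<'E'
from h import *
p,r=tool_for(clamp(-45,20,50),VR); togo(p,r)
tip,pr=pin_now(); print("tip",tip,"clamp",intoclamp(tip),pr.apply([1,0,0]))
s=vision.grab_frame("side"); crop(s,(280,120,350,200),8,"s20")
print(((proj(s,[tip,tip+pr.apply([95,0,0])])-[280,120])+.5)*8)
E
```

```text
time_s: 22.45
ee_pos: [491.2, -11.2, 217.6]
ee_rot: [-159.1, 0.2, -92.7]
force: [-0.6, 0.2, -1.4]
gripper_width: 21.9
t 22.45 pos [491.2 -11.2 217.6] rot [-159.1    0.2  -92.7] F [-0.6  0.2 -1.4] w 21.9 q [ -3.   1. 115.   0.  44.  90.]
shift cm [ 0.03  0.12 -5.69] turn [-0.009  0.003  0.005] rows>= 1.3638921673510234
tip [485.13467786 -10.35688144 106.84702571] clamp [-44.98705824  19.88808101 106.84702571] [-0.00282809 -0.00918775  0.99995379]
[[330.16397711 426.39999542]
 [352.20647814 168.368532  ]]
```

View pics/s20.png

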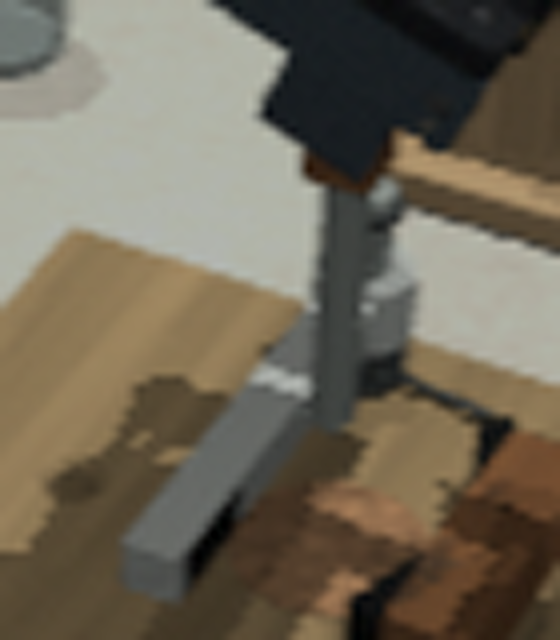

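```bash

python3 -m creep '0 0 -1 0 0 0 1;0 0 -1.2 0 0 0 1;0 0 -1.2 0 0 0 1;0 0 -0.8 0 0 0 1;0 0 0 0 0 0 1;0 0 0 0 0 0 1'
python3 - <<'E'
from h import *
p,r=tool_for(clamp(-45,20,50),VR); togo(p,r)
tip,pr=pin_now(); print("tip",tip,"clamp",intoclamp(tip),pr.apply([1,0,0]))
E
```

```text
time_s: 23.0
ee_pos: [492.9, -11.3, 178.1]
ee_rot: [-158.6, 0.2, -92.7]
force: [0.7, -0.2, -0.9]
gripper_width: 21.6
t 23.0 pos [492.9 -11.3 178.1] rot [-158.6    0.2  -92.7] F [ 0.7 -0.2 -0.9] w 21.6 q [ -3.   3. 119.   0.  37.  90.]
shift cm [-0.14  0.13 -1.74] turn [-0.009  0.012  0.005] rows>= 0.42077552719738676
tip [487.88992373 -10.57078106  67.3717305 ] clamp [-42.22384728  19.8456777   67.3717305 ] [-0.01196864 -0.00870331  0.9998905 ]
```

```bash

python3 -m creep '-0.1 0 -0.5 0 0.01 0 1;0 0 -0.5 0 0 0 1;0 0 -0.4 0 0 0 1;0 0 0 0 0 0 1;0 0 0 0 0 0 1'
python3 - <<'E'
from h import *
p,r=tool_for(clamp(-45,20,50),VR); togo(p,r)
tip,pr=pin_now(); print("tip",tip,"clamp",intoclamp(tip),pr.apply([1,0,0]))
s=vision.grab_frame("side"); crop(s,(280,120,350,200),8,"s21")
print(((proj(s,[tip,tip+pr.apply([95,0,0])])-[280,120])+.5)*8)
f=vision.grab_frame("wrist"); cv2.imwrite("pics/w21.png",f["img"][:,:,::-1]);
E
```

```text
time_s: 23.42
ee_pos: [493.4, -11.5, 165.0]
ee_rot: [-159.0, 0.1, -92.7]
force: [-0.5, 0.6, -1.7]
gripper_width: 21.5
t 23.42 pos [493.4 -11.5 165. ] rot [-1.59e+02  1.00e-01 -9.27e+01] F [-0.5  0.6 -1.7] w 21.5 q [ -3.   4. 120.   0.  35.  90.]
shift cm [-0.2   0.14 -0.43] turn [-0.008  0.005  0.005] rows>= 0.11831381776525225
tip [487.64833512 -10.70365634  54.27137668] clamp [-42.45671898  19.69805769  54.27137668] [-0.00513932 -0.00847306  0.9999509 ]
[[312.77042791 553.92790599]
 [333.8770602  311.2302833 ]]
```

View pics/s21.png

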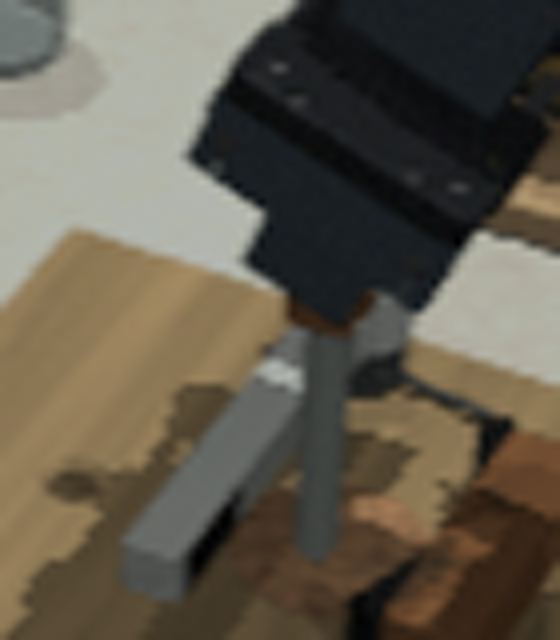

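View pics/w21.png

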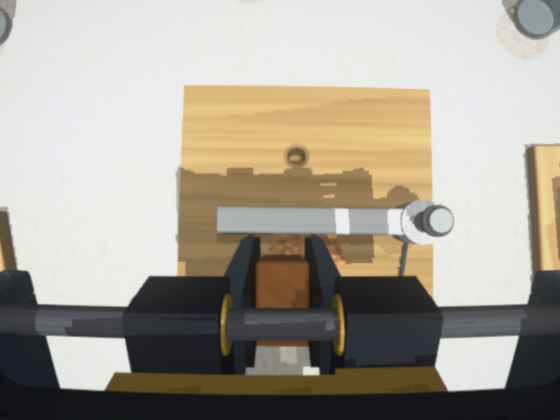

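```bash

python3 -m creep '0.7 -0.1 -0.1 0 0 0 1;0.8 -0.15 -0.1 0 0 0 1;0.8 -0.15 0 0 0 0 1;0.8 -0.15 0 0 0 0 1;0.8 -0.15 0 0 0 0 1;0 0 0 0 0 0 1'
python3 - <<'E'
from h import *
p,r=tool_for([574.7,-26.6,50],VR); togo(p,r)
tip,pr=pin_now(); print("tip",tip,"clamp",intoclamp(tip),pr.apply([1,0,0]))
s=vision.grab_frame("side"); crop(s,(270,120,350,200),8,"s22")
print(((proj(s,[tip,tip+pr.apply([95,0,0])])-[270,120])+.5)*8)
E
```

```text
time_s: 24.02
ee_pos: [535.5, -18.7, 162.6]
ee_rot: [-159.1, 0.2, -92.8]
force: [-1.5, 0.3, -0.6]
gripper_width: 21.5
t 24.02 pos [535.5 -18.7 162.6] rot [-159.1    0.2  -92.8] F [-1.5  0.3 -0.6] w 21.5 q [ -4.   8. 115.   1.  36.  89.]
shift cm [ 4.55 -0.77 -0.18] turn [-0.01   0.002  0.005] rows>= 1.108233396937625
tip [529.43495077 -17.79877793  51.83232757] clamp [-0.31017537 15.21131507 51.83232757] [-0.00243002 -0.00980222  0.999949  ]
[[277.18317275 508.24855871]
 [291.04221057 266.48419404]]
```

View pics/s22.png

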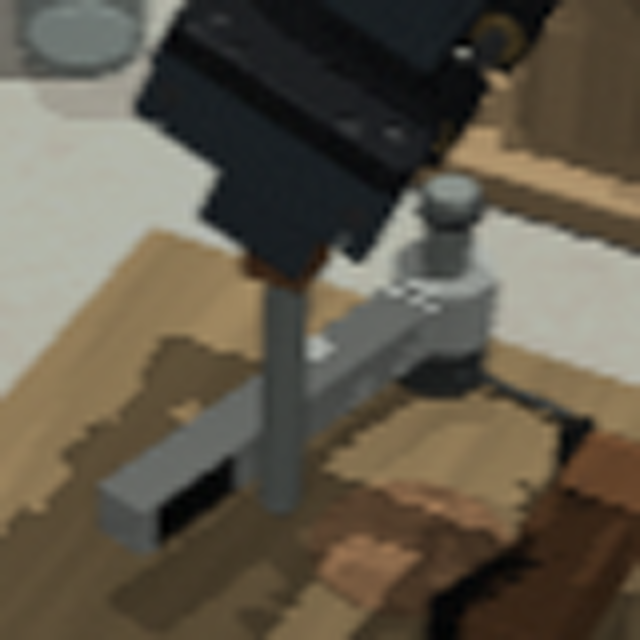

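```bash

python3 -m creep '0.8 -0.13 0 0 0 0 1;0.8 -0.13 0 0 0 0 1;0.8 -0.13 0 0 0 0 1;0.8 -0.13 0 0 0 0 1;0.5 -0.1 0 0 0 0 1;0 0 0 0 0 0 1;0 0 0 0 0 0 1'
python3 - <<'E'
from h import *
p,r=tool_for([574.7,-26.6,50],VR); togo(p,r)
tip,pr=pin_now(); print("tip",tip,"clamp",intoclamp(tip),pr.apply([1,0,0]))
s=vision.grab_frame("side"); crop(s,(250,120,330,200),8,"s23")
print(((proj(s,[tip,tip+pr.apply([95,0,0]),[574.7,-26.6,40]])-[250,120])+.5)*8)
f=vision.grab_frame("wrist"); cv2.imwrite("pics/w23.png",f["img"][:,:,::-1]);
E
```

```text
time_s: 24.65
ee_pos: [573.3, -25.6, 160.2]
ee_rot: [-159.6, 0.2, -92.8]
force: [-2.8, 0.1, -0.2]
gripper_width: 21.5
t 24.65 pos [573.3 -25.6 160.2] rot [-159.6    0.2  -92.8] F [-2.8  0.1 -0.2] w 21.5 q [ -4.  12. 111.   1.  37.  88.]
shift cm [ 0.78 -0.08  0.05] turn [-0.01  -0.006  0.005] rows>= 0.18730317781299616
tip [566.32661334 -24.68999497  49.54597775] clamp [36.93819965 10.62413755 49.54597775] [ 0.00556616 -0.00994571  0.99993505]
[[338.76363448 468.22710329]
 [344.90284538 227.14836736]
 [316.76194745 480.08759161]]
```

View pics/s23.png

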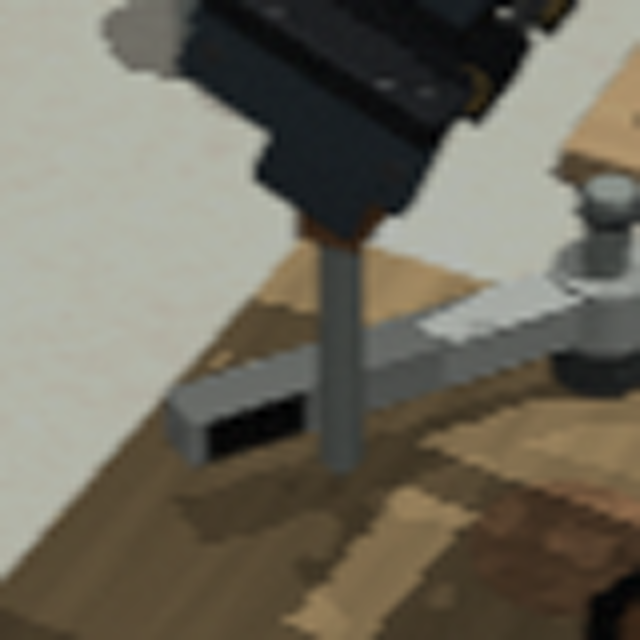

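View pics/w23.png

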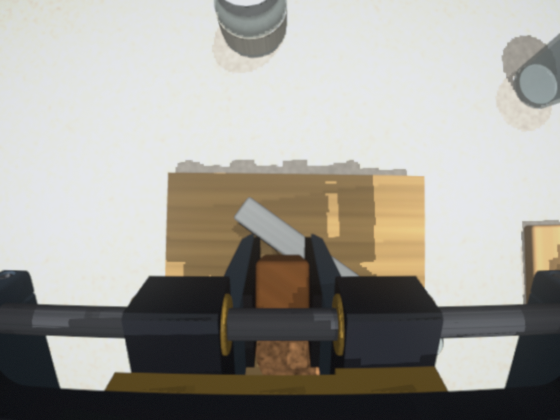

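```bash

python3 -m creep '0.5 -0.1 0 0 0 0 1;0.3 -0.05 0 0 0 0 1;0 0 0 0 0 0 1;0 0 0 0 0 0 1'
python3 - <<'E'
from h import *
p,r=tool_for([574.7,-26.6,50],VR); togo(p,r)
tip,pr=pin_now(); print("tip",tip,"clamp",intoclamp(tip),pr.apply([1,0,0]))
s=vision.grab_frame("side"); crop(s,(250,120,330,200),8,"s24")
print(((proj(s,[tip,tip+pr.apply([95,0,0]),[574.7,-26.6,40]])-[250,120])+.5)*8)
E
```

```text
time_s: 25.08
ee_pos: [580.4, -26.7, 160.0]
ee_rot: [-159.7, 0.2, -92.7]
force: [-3.0, 0.4, -1.6]
gripper_width: 21.6
t 25.08 pos [580.4 -26.7 160. ] rot [-159.7    0.2  -92.7] F [-3.   0.4 -1.6] w 21.6 q [ -4.  12. 110.   1.  37.  88.]
shift cm [0.06 0.04 0.07] turn [-0.01  -0.007  0.005] rows>= 0.10810687988856471
tip [573.30402158 -25.77946477  49.33034721] clamp [43.969793    9.97002352 49.33034721] [ 0.00701743 -0.01040825  0.99992121]
[[320.18528816 460.65770165]
 [324.97170292 219.5877118 ]
 [316.76194745 480.08759161]]
```

View pics/s24.png

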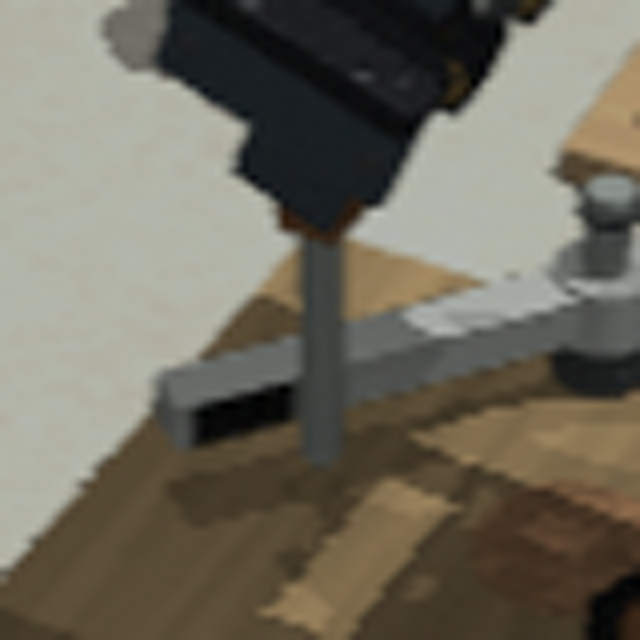

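```bash

python3 -m creep '0.15 0 -0.3 -0.01 -0.007 0 1;0.05 0 -0.4 0 0 0 1;0 0 -0.4 0 0 0 1;0 0 -0.4 0 0 0 1;0 0 0 0 0 0 1'
python3 - <<'E'
from h import *
p,r=tool_for([574.7,-26.6,4],VR); togo(p,r)
tip,pr=pin_now(); print("tip",tip,"clamp",intoclamp(tip),pr.apply([1,0,0]))
s=vision.grab_frame("side"); crop(s,(250,120,330,200),8,"s25")
print(((proj(s,[tip,tip+pr.apply([95,0,0]),[574.7,-26.6,40]])-[250,120])+.5)*8)
E
```

```text
time_s: 25.55
ee_pos: [584.2, -26.1, 145.2]
ee_rot: [-158.9, -0.3, -92.8]
force: [-1.6, 1.6, -2.2]
gripper_width: 21.5
t 25.55 pos [584.2 -26.1 145.2] rot [-158.9   -0.3  -92.8] F [-1.6  1.6 -2.2] w 21.5 q [ -4.  13. 111.   0.  34.  89.]
shift cm [-0.31 -0.03 -3.05] turn [-0.     0.006  0.005] rows>= 0.7353424941134623
tip [578.46729389 -26.25922535  34.46924214] clamp [49.15289199  9.81179566 34.46924214] [-6.08970939e-03 -2.64003124e-04  9.99981423e-01]
[[305.38509216 490.46680488]
 [311.76633937 256.08826726]
 [316.76194745 480.08759161]]
```

View pics/s25.png

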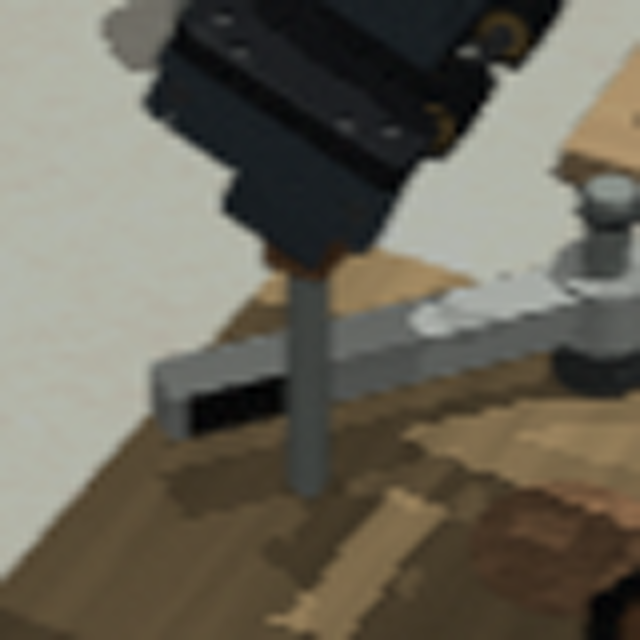

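```bash

python3 -m creep '-0.3 0 0 0 0.006 0 1;0 0 -0.3 0 0 0 1;0 0 -0.3 0 0 0 1;0 0 0 0 0 0 1'
python3 - <<'E'
from h import *
p,r=tool_for([574.7,-26.6,4],VR); togo(p,r)
tip,pr=pin_now(); print("tip",tip,"clamp",intoclamp(tip),pr.apply([1,0,0]))
s=vision.grab_frame("side"); crop(s,(250,120,330,200),8,"s26")
print(((proj(s,[tip,tip+pr.apply([95,0,0]),[574.7,-26.6,40]])-[250,120])+.5)*8)
E
```

```text
time_s: 25.93
ee_pos: [582.3, -26.2, 139.8]
ee_rot: [-159.1, -0.4, -92.8]
force: [-1.2, 1.3, -2.8]
gripper_width: 21.6
t 25.93 pos [582.3 -26.2 139.8] rot [-159.1   -0.4  -92.8] F [-1.2  1.3 -2.8] w 21.6 q [ -4.  13. 112.   0.  34.  89.]
shift cm [-0.12 -0.02 -2.51] turn [-0.     0.003  0.005] rows>= 0.6027833857709347
tip [576.2414024  -26.37425256  29.08768185] clamp [46.93843823  9.55877646 29.08768185] [-2.91221240e-03 -8.27327869e-05  9.99995756e-01]
[[311.55582491 504.78903978]
 [317.33090264 271.51681469]
 [316.76194745 480.08759161]]
```

View pics/s26.png

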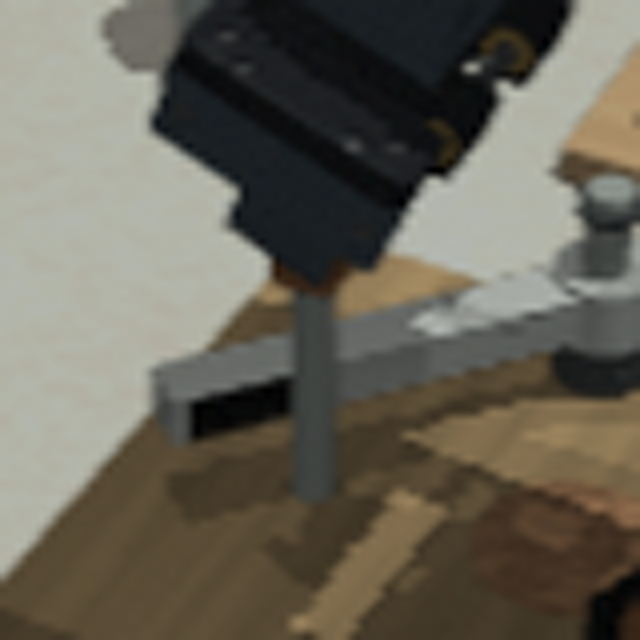

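```bash

python3 -m creep '-0.1 0 -0.4 0 0 0 1;0 0 -0.4 0 0 0 1;0 0 -0.4 0 0 0 1;0 0 -0.4 0 0 0 1;0 0 0 0 0 0 1'
python3 - <<'E'
from h import *
p,r=tool_for([574.7,-26.6,4],VR); togo(p,r)
tip,pr=pin_now(); print("tip",tip,"clamp",intoclamp(tip),pr.apply([1,0,0]))
E
```

```text
time_s: 26.4
ee_pos: [581.7, -26.4, 122.8]
ee_rot: [-159.0, -0.4, -92.8]
force: [-0.5, 1.3, -1.5]
gripper_width: 21.6
t 26.4 pos [581.7 -26.4 122.8] rot [-159.    -0.4  -92.8] F [-0.5  1.3 -1.5] w 21.6 q [ -4.  15. 113.  -0.  31.  89.]
shift cm [-0.06  0.01 -0.81] turn [0.    0.005 0.005] rows>= 0.1958277341678334
tip [575.83974122 -26.66578312  12.11333768] clamp [46.55565435  9.24286782 12.11333768] [-4.60078037e-03  3.85785457e-04  9.99989342e-01]
```

```bash

python3 -m creep '0 0 -0.3 0 0 0 1;0 0 -0.3 0 0 0 1;0 0 -0.3 0 0 0 1'
python3 - <<'E'
from h import *
show(); tip,pr=pin_now(); print("tip",tip,pr.apply([1,0,0]))
E
python3 -m creep '0 0 -0.3 0 0 0 1;0 0 -0.4 0 0 0 1'
python3 - <<'E'
from h import *
show(); tip,pr=pin_now(); print("tip",tip,pr.apply([1,0,0]))
E
```

```text
time_s: 26.65
ee_pos: [582.5, -26.4, 114.2]
ee_rot: [-158.9, -0.4, -92.8]
force: [-9.1, 3.3, 25.4]
gripper_width: 21.9
t 26.65 pos [582.5 -26.4 114.2] rot [-158.9   -0.4  -92.8] F [-9.1  3.3 25.4] w 21.9 q [ -4.  15. 114.  -0.  29.  89.]
tip [576.85811094 -26.67350451   3.41288522] [-6.70572697e-03  4.29926058e-04  9.99977424e-01]
time_s: 26.82
ee_pos: [586.9, -26.6, 113.7]
ee_rot: [-158.1, -0.4, -92.8]
force: [-7.6, 2.6, 23.3]
gripper_width: 22.0
t 26.82 pos [586.9 -26.6 113.7] rot [-158.1   -0.4  -92.8] F [-7.6  2.6 23.3] w 22.0 q [ -4.  15. 114.   0.  28.  89.]
tip [582.72263731 -26.83134156   2.91409293] [-1.99688380e-02  8.17126306e-04  9.99800269e-01]
```

```bash

python3 -m creep '-0.3 0 0 0 0.01 0 1;0 0 0 0 0 0 1'
python3 - <<'E'
from h import *
show(); tip,pr=pin_now(); print("tip",tip,pr.apply([1,0,0]))
s=vision.grab_frame("side"); crop(s,(250,120,330,200),8,"s27")
E

```

```text
time_s: 26.98
ee_pos: [586.3, -26.8, 116.0]
ee_rot: [-158.3, -0.4, -92.8]
force: [-2.5, 1.3, -1.4]
gripper_width: 22.0
t 26.98 pos [586.3 -26.8 116. ] rot [-158.3   -0.4  -92.8] F [-2.5  1.3 -1.4] w 22.0 q [ -4.  15. 114.  -0.  29.  89.]
tip [581.83070365 -27.18107582   5.18121244] [-0.0169659   0.00169762  0.99985463]
```

View pics/s27.png

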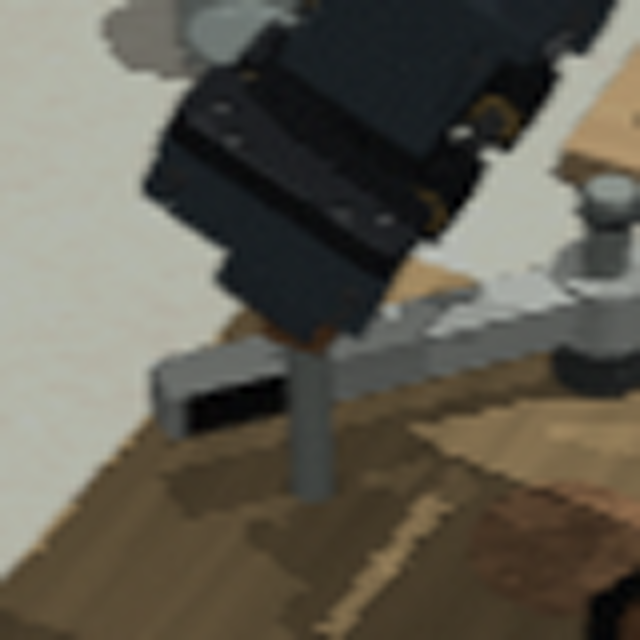

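```bash

python3 -m creep '-0.3 0 -0.3 0 0.01 0 1;-0.1 0 -0.4 0 0 0 1'
python3 - <<'E'
from h import *
show(); tip,pr=pin_now(); print("tip",tip,pr.apply([1,0,0]))
E
python3 -m creep '0 0 -0.1 0 0 0 -1;0 0 0 0 0 0 -1;0 0 0 0 0 0 -1;0 0 0 0 0 0 -1;0 0 0 0 0 0 -1;0 0 0 0 0 0 -1;0 0 0 0 0 0 -1'
python3 - <<'E'
from h import *
show()
s=vision.grab_frame("side"); crop(s,(250,120,330,200),8,"s28")
f=vision.grab_frame("wrist"); cv2.imwrite("pics/w28.png",f["img"][:,:,::-1]);
E

```

```text
time_s: 27.2
ee_pos: [587.9, -27.1, 113.6]
ee_rot: [-158.0, -0.4, -92.8]
force: [-8.3, 2.2, 28.1]
gripper_width: 21.5
t 27.2 pos [587.9 -27.1 113.6] rot [-158.    -0.4  -92.8] F [-8.3  2.2 28.1] w 21.5 q [ -4.  15. 114.  -0.  28.  89.]
tip [583.86207157 -27.50102713   2.74842346] [-0.02122848  0.00226645  0.99977208]
time_s: 27.78
ee_pos: [586.3, -27.9, 110.0]
ee_rot: [-158.3, -0.5, -92.8]
force: [-0.3, -0.2, -0.6]
gripper_width: 65.1
t 27.78 pos [586.3 -27.9 110. ] rot [-158.3   -0.5  -92.8] F [-0.3 -0.2 -0.6] w 65.1 q [ -4.  16. 114.  -0.  28.  89.]
```

View pics/s28.png

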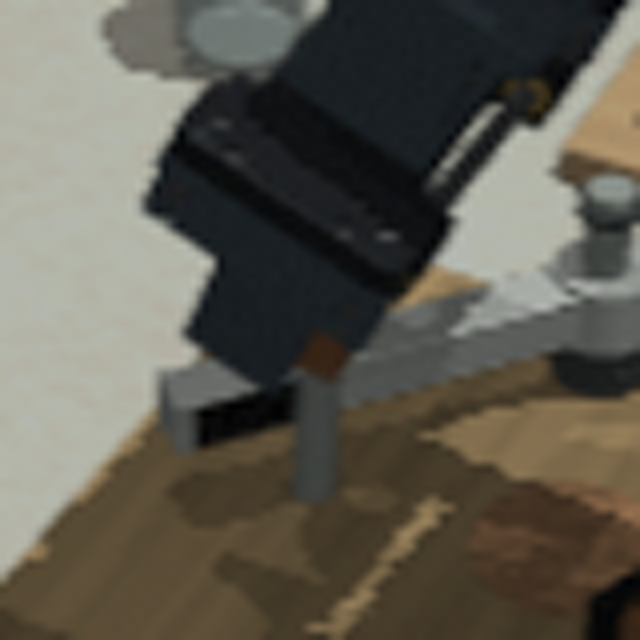

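View pics/w28.png

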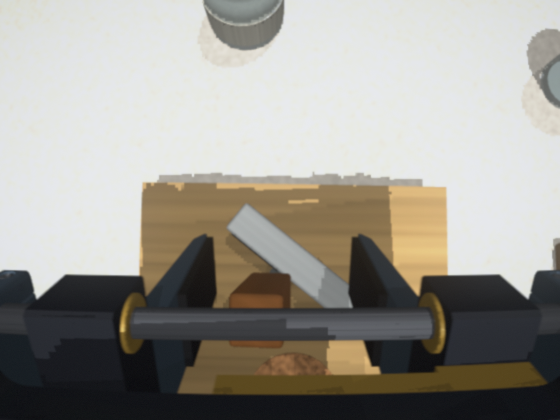

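```bash

python3 -m creep '0 0 0 0 0 0 -1;0 0 0 0 0 0 -1;0 0 0 0 0 0 -1;0 0 0 0 0 0 -1;-0.5 0.1 1.2 0 0 0 -1;-0.8 0.1 2 0 0 0 -1;-1.1 0 2.8 0 0 0 -1;-1.2 0 3 0 0 0 -1;-1.2 0 3 0 0 0 -1;-1.2 0 3 0 0 0 -1;0 0 0 0 0 0 -1'
python3 - <<'E'
from h import *
show()
s=vision.grab_frame("side"); crop(s,(240,120,340,210),7,"s29"); cv2.imwrite("pics/side29.png",s["img"][:,:,::-1])
f=vision.grab_frame("wrist"); cv2.imwrite("pics/w29.png",f["img"][:,:,::-1]);
E

```

```text
time_s: 28.8
ee_pos: [521.6, -25.5, 263.6]
ee_rot: [-158.7, -0.5, -92.7]
force: [0.3, 0.2, 0.1]
gripper_width: 91.0
t 28.8 pos [521.6 -25.5 263.6] rot [-158.7   -0.5  -92.7] F [0.3 0.2 0.1] w 91.0 q [ -4.   1. 107.  -0.  50.  89.]
```

View pics/s29.png

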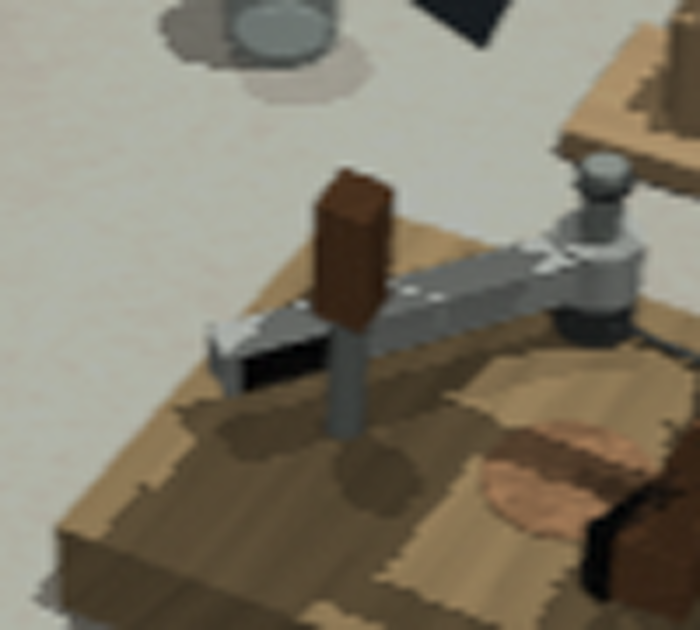

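View pics/w29.png

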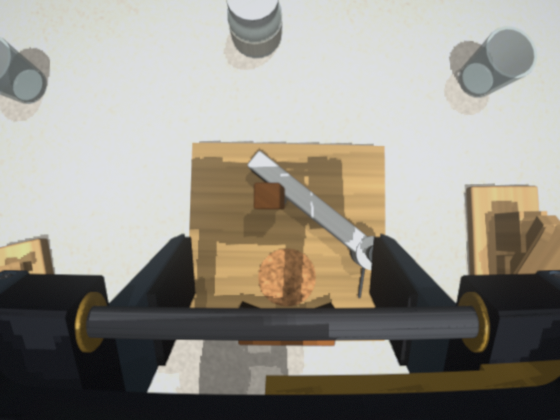

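View pics/side29.png

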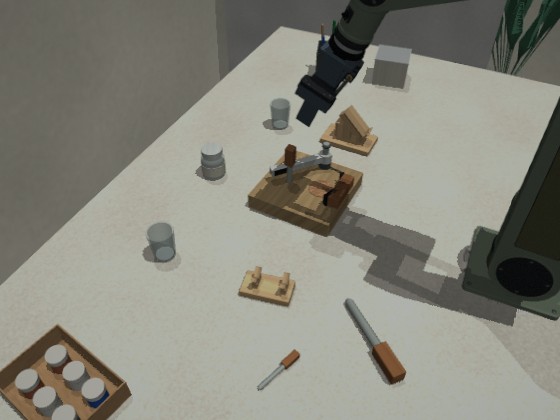

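```bash

python3 -m creep '0 0 0 0 0 0 -1;0 0 0 0 0 0 -1'
python3 - <<'E'
from h import *
show()
s=vision.grab_frame("side"); f=vision.grab_frame("wrist"); crop(f,(180,120,400,290),3.6,"w30"); t=vision.grab_frame("top"); crop(t,(265,165,365,262),6,"t30")
h=np.array([574.7,-26.6,0])
ks=lambda uv:((uv-[240,120])+.5)*7; kf=lambda uv:((uv-[180,120])+.5)*3.6; kt=lambda uv:((uv-[265,165])+.5)*6
for z in (40,99,154): 
    P=h+[0,0,z]; print(z,"side",ks(proj(s,P)[0]).round(),"wrist",kf(proj(f,P)[0]).round(),"top",kt(proj(t,P)[0]).round())
for a in (.65,.7,.75):
    P=clamp(-10+155*np.sin(a),-85+155*np.cos(a),82); print(a,ks(proj(s,P)[0]).round(),kf(proj(f,P)[0]).round(),kt(proj(t,P)[0]).round())
E
```

```text
time_s: 29.07
ee_pos: [519.3, -25.3, 255.9]
ee_rot: [-159.4, -0.5, -92.7]
force: [0.4, -0.1, -0.6]
gripper_width: 91.2
t 29.07 pos [519.3 -25.3 255.9] rot [-159.4   -0.5  -92.7] F [ 0.4 -0.1 -0.6] w 91.2 q [ -4.   2. 108.  -0.  50.  89.]
40 side [347. 420.] wrist [359. 271.] top [323. 198.]
99 side [350. 294.] wrist [359. 250.] top [337. 188.]
154 side [353. 169.] wrist [359. 224.] top [351. 177.]
0.65 [216. 344.] [256. 118.] [275. 102.]
0.7 [208. 331.] [274.  96.] [286.  89.]
0.75 [201. 318.] [293.  76.] [299.  77.]
```

View pics/w30.png

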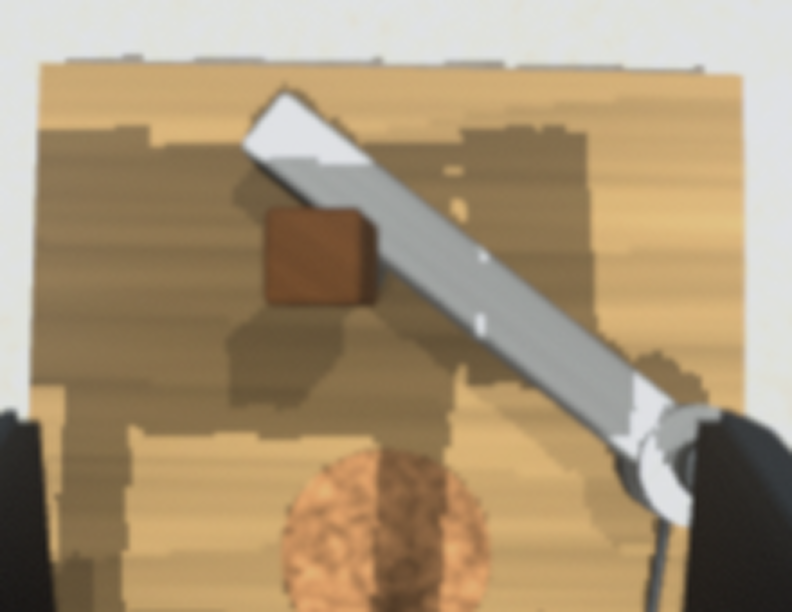

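View pics/t30.png

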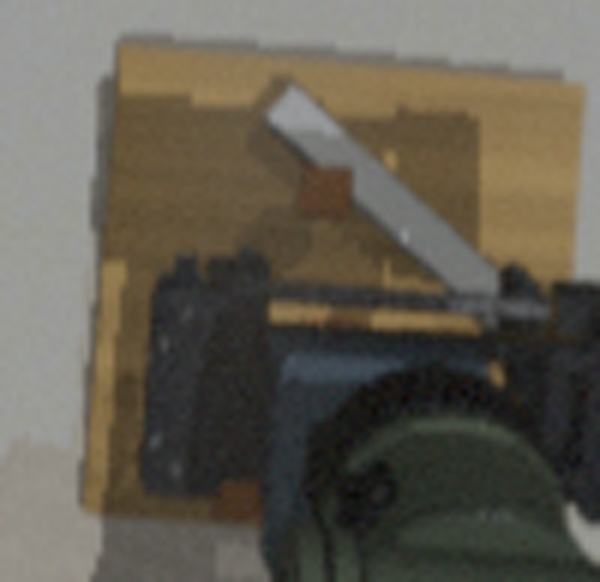

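```bash

python3 - <<'E'
from h import *
import pickle
s=vision.grab_frame("side"); f=vision.grab_frame("wrist"); t=vision.grab_frame("top"); pickle.dump((s,f,t),open("f31.pkl","wb"))
crop(s,(265,135,315,190),14,"s31"); show()
E
```

```text
t 29.37 pos [519.6 -25.3 256.4] rot [-159.3   -0.5  -92.7] F [0.3 0.5 0.4] w 91.1 q [ -4.   2. 108.  -0.  50.  89.]
```

View pics/s31.png

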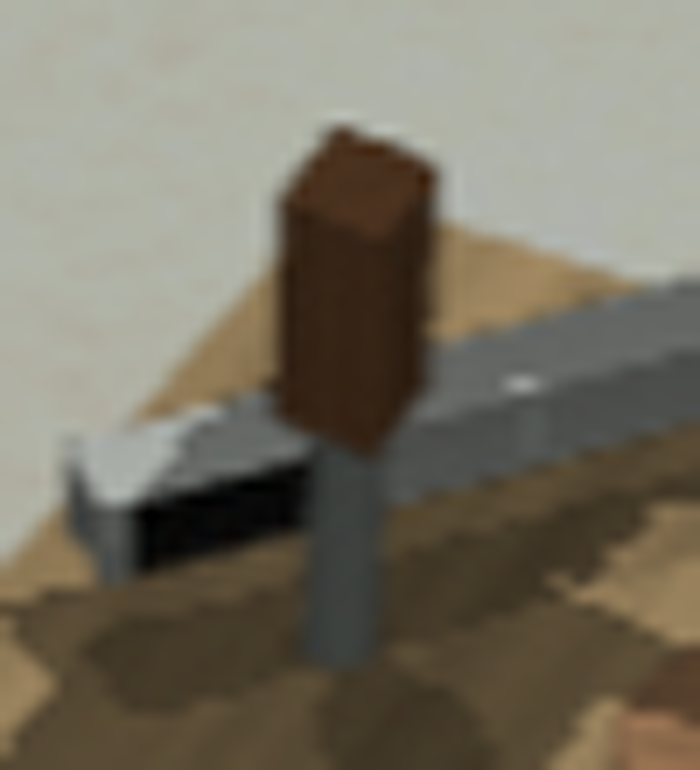

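```bash

python3 - <<'E'
from h import *
import pickle
from scipy.optimize import least_squares
s,f,t=pickle.load(open("f31.pkl","rb"))
S=lambda c:((c[0]+.5)/14-.5+265,(c[1]+.5)/14-.5+135); W=lambda c:((c[0]+.5)/3.6-.5+180,(c[1]+.5)/3.6-.5+120)
C={'pp':(11,11),'pm':(11,-11),'mm':(-11,-11),'mp':(-11,11)}
obs=[(f,'pp',150,W((265,211))),(f,'pm',150,W((359,208))),(f,'mm',150,W((361,303))),(f,'mp',150,W((266,306))),
(s,'pp',150,S((281,203))),(s,'pm',150,S((343,126))),(s,'mm',150,S((438,172))),(s,'mp',150,S((378,240))),(s,'mp',95,S((373,456))),(s,'pp',95,S((276,408))),(s,'mm',95,S((425,388)))]
def res(p,out=False):
    r=R.from_rotvec([p[3],p[4],0])*R.from_euler("z",p[5]); o=[]
    for cam,c,h,uv in obs: o.append(proj(cam,p[:3]+r.apply([*C[c],h]))[0]-uv)
    return np.concatenate(o)
q=least_squares(res,[575,-26,4,0,0,0],x_scale=[1,1,1,.01,.01,.01])
p=q.x; r=R.from_rotvec([p[3],p[4],0]); ax=r.apply([0,0,1])
print("tip",p[:3],"tilt",np.degrees(np.arccos(ax[2])),"axis",ax,"yaw",np.degrees(p[5])); print(q.fun.reshape(-1,2).round(1).tolist())
print("at z40",p[:3]+ax*36,"at z72",p[:3]+ax*(72-p[2])/ax[2])
E
```

```text
tip [582.75972643 -38.29624225   3.13594086] tilt 10.138745995687193 axis [-0.09421768  0.14869584  0.98438436] yaw -2.293791174189961
[[-0.4, -0.7], [0.4, -0.4], [0.3, 0.7], [-0.2, 0.2], [-0.4, 0.1], [-0.7, -0.3], [0.7, -0.3], [0.9, 0.8], [0.2, 0.4], [-0.8, 0.6], [0.4, -0.6]]
at z40 [579.36789008 -32.94319194  38.57377796] at z72 [576.16859    -27.89400545  72.        ]
```

```bash

python3 - <<'E'
from h import *
import pickle
s,f,t=pickle.load(open("f31.pkl","rb"))
K=lambda P:((proj(s,P)[0]-[265,135]+.5)*14-.5).round()
W=lambda P:((proj(f,P)[0]-[180,120]+.5)*3.6-.5).round()
d=np.array([-6.1,10.6,0]);d/=np.linalg.norm(d)
for depth in (36,30,26):
  for tilt in (5.3,):
    th=np.radians(tilt); ax=d*np.sin(th)+np.array([0,0,np.cos(th)])
    m=np.array([574.7,-26.6,38])+d*1.2; tip=m-ax*(depth-2)
    r=R.align_vectors([ax,[1,0,0]],[[0,0,1],[1,0,0]],weights=[1e6,1])[0]*R.from_euler("z",-2.3,degrees=True)
    print(depth,"side top pp,pm,mm,mp",[K(tip+r.apply([*c,150])) for c in [(11,11),(11,-11),(-11,-11),(-11,11)]],"bottom mp",K(tip+r.apply([-11,11,95])),"wrist",[W(tip+r.apply([*c,150])) for c in [(11,11),(-11,-11)]])
print("hole",K([574.7,-26.6,40]))
E
```

```text
36 side top pp,pm,mm,mp [array([276., 190.]), array([333., 114.]), array([448., 154.]), array([391., 231.])] bottom mp [381. 462.] wrist [array([264., 206.]), array([363., 304.])]
30 side top pp,pm,mm,mp [array([276., 164.]), array([334.,  88.]), array([449., 128.]), array([392., 205.])] bottom mp [382. 438.] wrist [array([260., 204.]), array([361., 304.])]
26 side top pp,pm,mm,mp [array([277., 146.]), array([335.,  70.]), array([450., 111.]), array([393., 188.])] bottom mp [383. 421.] wrist [array([257., 202.]), array([360., 303.])]
hole [344. 630.]
```

```bash
python3 - <<'E'
from h import *
show(); print(job.job_done())
E
```

```text
t 29.37 pos [519.6 -25.3 256.4] rot [-159.3   -0.5  -92.7] F [0.3 0.5 0.4] w 91.1 q [ -4.   2. 108.  -0.  50.  89.]
the job is handed in; nothing more can be done
None
```

The job is handed in at 29.4 s: the pin is in the hole in the block and holds the clamp's sprung arm open.

I took the middle-sized pin from the rest and laid it tip down in the cradle. I pushed it against the end stop, felt about 17 N there, and let go. I then took it up again at a new angle, swung the arm open with the pin upright, and pressed it into the hole until about 28 N came back. After that I released it and backed the gripper well clear.

**Last checks:**
- **Depth:** in the side and wrist pictures the handle sits where a pin 36 mm deep should be. Six millimetres shallower would not fit the pictures.
- **Arm angle:** I read about 0.66 rad from the pictures, a little under the stated 0.70.
- **Tilt:** once released, the pin leans about 5 to 6 degrees under the spring, as much as the hole's play allows. A free fit to the pictures gave 10 degrees, but it put the tip well off the hole, so I did not rely on it.
- **Jars:** I saw no change in the jars in the last pictures, and the gripper never came near them.

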